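# Flip the desk power box open and switch it on

### The job

Switch on the desk's power: with the fingertips, push up from below on the front lip of the larger metal box's cover and swing the cover back until it tips over past its hinge and stays open on its own, then press the round power button inside all the way down, let it come back up and move clear. Only push: do not pinch the lip, and do not lift the box or shove it out of place. Keep the smaller box shut and do not disturb the other things on the desk.

Things in the scene. Friction and masses are not known exactly. Their poses are not given: they have to be found in the camera images.
- power_box: the larger of two grey-painted metal boxes, 130 (x) x 160 (y) x 70 mm tall, 1.8 kg plus its cover, standing loose on the desk. Origin at the centre of its underside; its -x side is the front, its hinge runs along the top of its +x (rear) side. Inside, a black deck lies 33 mm above the desk. It stands left, right or in the middle of a row with the smaller box and the paper cup, in any order
- cover (a joint): angle of the larger box's cover: 0 closed, grows as the front edge rises, stop at 1.95 rad (leaning back). Light free hinge: it falls shut while short of upright (about 1.55 rad) and falls open beyond. Cover about 0.14 kg in all, a flat plate 130 x 160 x 6 mm lying on the rim, its top 76.5 mm above the desk when closed, flush with the box's front
- cover_edge (a point): middle of the lower front edge of the cover's lip, 97 mm in front of the box's centre and 70.5 mm above the desk when closed, 162 mm from the hinge line; it moves with the cover
- cover_hinge (a point): middle of the cover's hinge line, at the rear top edge of the larger box, 65 mm behind the box's centre, 70.5 mm above the desk. Axes turn with the cover
- cover_lip: the lip: a black strip 56 mm wide, 4 mm thick, sticking out 32 mm beyond the box's front at the cover's lower face, with free space below it down to the desk. Origin at the middle of its rear lower edge (where it meets the cover's front edge), axes those of the cover
- cover_strip: upper layer of the lip, 56 mm wide, 4 mm thick, on top of it and 5 mm shorter. Origin at the middle of its rear lower edge
- power_button (a joint): travel of the power button: 0 up, 0.006 m fully down; spring, about 4 N when fully down, returns by itself
- power_button_top (a point): centre of the top of the round white power button, 24 mm across, its top 55 mm above the desk when up, inside the larger box 22 mm in front of the box's centre; in a small grey housing on the deck, and below the box's rim (70 mm). Pressed straight down
- card_box: the smaller grey-painted metal box of the same make, 95 x 105 x 50 mm tall, loose, 1 kg; origin at the centre of its underside, -x side its front, with a cover and lip alike (lip 40 mm wide, sticking out 25 mm, top 58.5 mm above the desk)
- card_lid (a joint): angle of the smaller box's cover: 0 closed. Must stay shut
- mouse: black computer mouse, 112 x 60 x 32 mm, origin under its centre; a bystander
- can0: drinks can, 56 mm across, 151 mm tall, origin under its centre; a bystander
- can1: second drinks can, same size; a bystander
- noodle_cup: empty open paper noodle cup, 96 mm across the rim, 105 mm tall, origin under its centre; a bystander
- gamepad: black game controller, about 110 x 180 mm, 46 mm tall, origin under its centre; a bystander
- usb_stick: USB stick, 56 x 18 x 9 mm, lying in front of the boxes; a bystander
There are look-alikes about, which are no part of the job. Leave any orange look-alike of the card_box alone.

How it is judged:
By the outcome, as a careful person would: the job done as asked, in the order asked, and still so for the second after the job is handed in, with the robot touching nothing.
It also fails if it takes over 62 s, if anything falls off the work surface, if the arm or the gripper's body presses on something with over 40 N, if the wrist force passes 120 N, or if a joint passes its speed limit or range.

### The arm

A 6-joint arm with a two-finger parallel gripper is mounted at the origin on the work surface. World frame = base frame: x ahead of the robot, y to its left, z up, the work surface at z = 0. Lengths are in m, angles in degrees, forces in N, time in s.
With the tool pointing down it reaches from about 0.35 to 0.775 m from the base axis. Payload 7.3 kg.
Tool frame: the origin (TCP) lies at the very end of the fingers, on their centre line; the grasp point (between the pads) lies 19 mm behind it; z points along the fingers, y is the line along which they close (so a half turn about z gives the same grasp; the last joint's range is limited). The gripper opens to 92 mm and grips with 3 to 60 N. Pads are 19 mm wide; open, the fingers measure 130 mm over their backs; the gripper's body (75 mm by 190 mm) begins 47 mm behind the grasp point.
Start: joints at [57.238, 19.595, 87.324, -0, 73.075, -8.365], TCP at [0.217, 0.478, 0.19] pointing down, gripper open.
Joint ranges: [-145.02, 145.02], [-44.19, 115.74], [2.07, 154.8], [-57.11, 237.11], [16.16, 152.29], [-177.93, 177.93]. Speed limits (degrees/s): [147.25, 147.25, 180, 180, 180, 180].

### API

Orientations are given as a 3x3 rotation matrix whose columns are the frame's x, y, z axes.
In Python, from station import arm, cams gives the robot as it stands. The module is installed in compiled form; this text tells all that it offers.
- The arm moves only by the tool drive_tool, never from a script. Its argument "deltas" is one flat list of numbers, 7 for each row, row after row: the shift along the world's x, y, z in cm, then the turn, a rotation vector about the world's x, y, z in rad, then the finger opening in cm, from 0 to 9.18. In form: [dx, dy, dz, rx, ry, rz, fingers, dx, dy, dz, rx, ry, rz, fingers, ...]. A call has 1 to 5 rows; each row shifts and turns the commanded pose from where the row before left it; what a row does not reach is not made up. A row lasts 1/12 s, in which the tool goes at most 41.7 mm and 7.16 degrees, less where a joint would pass 70% of its speed; a pose out of reach is approached as far as the arm can. A call is refused whole if a number of a shift passes 4.17 or a number of a turn 0.125, either way. A call with a gripper value outside its range is refused whole. The fingers move at their own pace and stop on an object; "force" is the grip in N (left out, the last holds). Time passes only in rows, so rows that do not move let the fingers close. It gives the time, the measured TCP pose, the force, the opening and the grip force at its end, in the units of the state.
- arm.state(): the state, without advancing time (a new reading comes with each control period).
- cams.grab_frame(name): name is "side" or "top"; returns a dict with "color" (480x640x3 uint8, blue, green, red), "fx", "fy", "cx", "cy" (pixels), "D" ([k1, k2, p1, p2, k3] as OpenCV has them; the pictures are not rectified), "extrinsics" (4x4, takes a point from world to camera coordinates). Camera axes: x right, y down, z forward; pixel columns grow to the right and rows downward; lengths in m; the calibration is good to about 2 mm. A picture is of the moment at which its call begins. There is no depth.
- arm.sign_off(): hands the job in; it is judged then, once.
The state is a dict: "time": time; "joints": joint angles; "joint_velocities": joint speeds; "joint_efforts": joint torques, N m; "ee_pos": TCP position; "eef_rot": TCP orientation; "wrist_force": force on the tool from outside, world axes, zero at the start; "moment": the same for the moment, N m; "gripper_width": finger opening in m; "grip_force": force on a finger pad.
Only numpy, scipy, OpenCV 4.12 (cv2) and the standard library are available. Lean on these libraries where they do the work, as an engineer would, in place of code of your own. Each camera call takes 0.05 s, during which the arm holds its last target. There are 200 camera calls.

## Working session

There is one attempt and no reset: what is moved stays moved. The work goes in short steps, Python scripts to look and compute and a tool call to move; the robot and the scene stay as the last step left them, time stands still between calls to the robot, and variables do not carry over. Pictures are saved under pics/ and viewed, at most 10 in all, crops included, and the job is handed in when it is done.

Besides the shell and the picture viewer there is one more tool, called after "Emit:" by a JSON object that holds its "method" and its "body", one argument or row to a line. drive_tool: Moves the arm, as the interface text tells. Its arguments: {"type":"object","properties":{"deltas":{"type":"array"},"force":{"type":"number"}},"required":["deltas"]}

```bash
mkdir -p pics
cat > h.py <<'E'
import numpy as np, cv2
from station import arm, cams
def ray(f,u,v):
    K=np.array([[f['fx'],0,f['cx']],[0,f['fy'],f['cy']],[0,0,1.]])
    p=cv2.undistortPoints(np.array([[[u,v]]],float),K,np.array(f['D'],float))[0,0]
    E=np.array(f['extrinsics']);R,t=E[:3,:3],E[:3,3]
    return -R.T@t, R.T@np.array([p[0],p[1],1])
def onz(f,u,v,z):
    c,d=ray(f,u,v); return c+d*(z-c[2])/d[2]
def proj(f,P):
    K=np.array([[f['fx'],0,f['cx']],[0,f['fy'],f['cy']],[0,0,1.]]);E=np.array(f['extrinsics'])
    return cv2.projectPoints(np.array(P,float).reshape(-1,3),cv2.Rodrigues(E[:3,:3])[0],E[:3,3],K,np.array(f['D'],float))[0][:,0]
E
python3 - <<'E'
from h import *
for n in('top','side'):
    f=cams.grab_frame(n);cv2.imwrite(f'pics/{n}0.png',f['color']);print(n,ray(f,320,240))
print(arm.state())
E
```

```text
top (array([ 0.33128258, -0.07945058,  1.45233547]), array([ 0.19510182, -0.02134943, -0.9809537 ]))
side (array([0.44361105, 0.50283524, 0.8537027 ]), array([ 0.14133408, -0.61276984, -0.77760472]))
{'time': 0.1, 'joints': array([ 5.72407059e+01,  1.96326529e+01,  8.73706675e+01,  3.30431716e-04,
        7.30744944e+01, -8.36545815e+00]), 'joint_velocities': array([-0.03821845, -0.11660428, -0.15303853, -0.07377451,  0.01930453,
       -0.02747844]), 'joint_efforts': array([ 1.96515946e-03, -4.32004809e+01, -2.44695801e+01,  7.20659690e-02,
        5.26403252e-02, -6.97419227e-05]), 'ee_pos': array([0.21658843, 0.47779906, 0.18911924]), 'eef_rot': array([[-9.10727329e-01,  4.13007489e-01, -7.39534688e-04],
       [ 4.13008101e-01,  9.10726639e-01, -1.13912937e-03],
       [ 2.03044982e-04, -1.34287006e-03, -9.99999078e-01]]), 'wrist_force': array([-0.32252197, -0.18604403,  0.56534695]), 'moment': array([-0.02178328,  0.03594152,  0.00309244]), 'grip_force': 0.0, 'gripper_width': 0.09186183055298239}
```

View pics/top0.png

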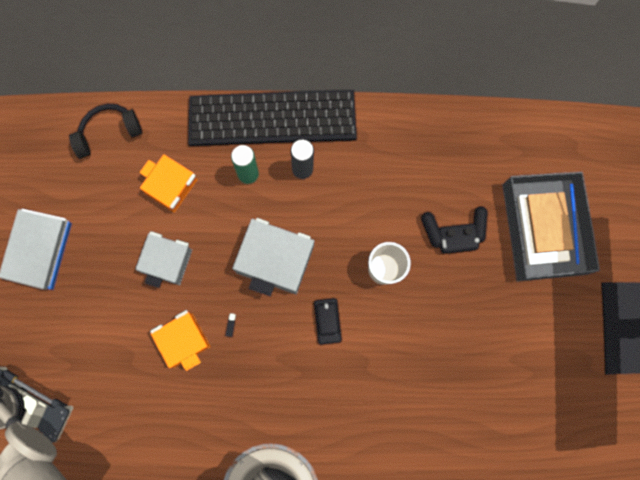

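View pics/side0.png

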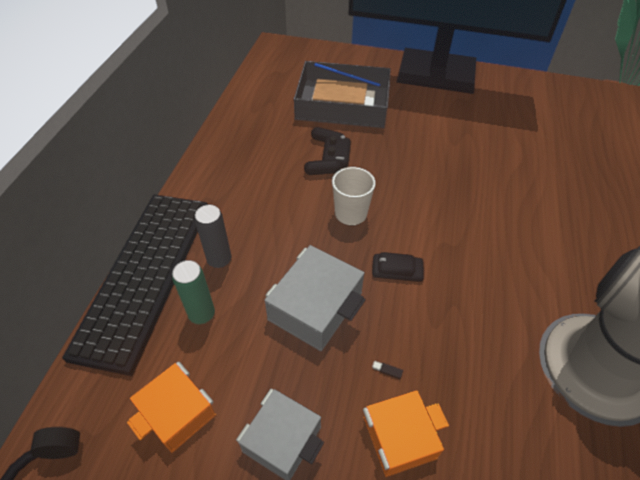

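Candidates in the top view: larger grey box (273,256) with its lip at (262,286); smaller grey box (163,258); orange look-alikes (168,182) and (179,340). The larger grey one is the target, and it stands in the middle of the row between the card box and the cup at (389,263). The USB stick is at (231,324), the mouse at (328,321) and the cans at (245,165) and (302,160).

Run:
```python
from h import *
f=cams.grab_frame('top');s=cams.grab_frame('side')
def corners(f,roi,lo):
    x0,y0,x1,y1=roi;im=f['color'];hsv=cv2.cvtColor(im,cv2.COLOR_BGR2HSV)
    m=((hsv[...,1]<60)&(hsv[...,2]>lo)&(hsv[...,2]<225)).astype(np.uint8)
    k=np.zeros_like(m);k[y0:y1,x0:x1]=1;m*=k
    m=cv2.morphologyEx(m,cv2.MORPH_OPEN,np.ones((7,7)))
    c=max(cv2.findContours(m,0,1)[0],key=cv2.contourArea)
    v=hsv[...,2][m>0];print('V pct',np.percentile(v,[2,10,25,50,75,98]))
    return c, cv2.boxPoints(cv2.minAreaRect(c)),cv2.approxPolyDP(c,6,True)[:,0]
for nm,F,roi,lo in(('top',f,(222,205,325,305),120),('side',s,(255,240,375,355),120)):
    c,b,a=corners(F,roi,lo)
    print(nm,b.round(1).tolist(),a.tolist())
    for p in a: print(p,onz(F,*p,0.0765)[:2].round(4))
    x0,y0,x1,y1=roi
    cv2.imwrite(f'pics/{nm}_crop.png',cv2.resize(F['color'][y0-10:y1+10,x0-10:x1+10],None,fx=4,fy=4,interpolation=2))
a=cv2.imread('pics/top_crop.png');b=cv2.imread('pics/side_crop.png')
h=max(a.shape[0],b.shape[0]);J=[cv2.copyMakeBorder(q,0,h-q.shape[0],0,0,0) for q in(a,b)]
J=np.hstack(J);print(J.shape);cv2.imwrite('pics/crops.png',cv2.resize(J,(800,int(J.shape[0]*800/J.shape[1]))))
```

```text
V pct [142. 197. 202. 205. 208. 212.]
top [[231.8000030517578, 268.79998779296875], [250.10000610351562, 217.10000610351562], [315.1000061035156, 240.10000610351562], [296.79998779296875, 291.79998779296875]] [[250, 221], [234, 269], [296, 289], [313, 240]]
[250 221] [0.6489 0.0595]
[234 269] [0.5315 0.0937]
[296 289] [ 0.4865 -0.0543]
[313 240] [ 0.6047 -0.0927]
V pct [134. 149. 151. 153. 154. 157.]
side [[262.5, 298.3999938964844], [308.29998779296875, 233.5], [363.5, 272.3999938964844], [317.6000061035156, 337.29998779296875]] [[308, 247], [267, 301], [323, 329], [360, 270]]
[308 247] [ 0.6045 -0.0855]
[267 301] [0.6471 0.0593]
[323 329] [0.5303 0.0914]
[360 270] [ 0.4895 -0.0545]
(540, 1052, 3)
```

View pics/crops.png

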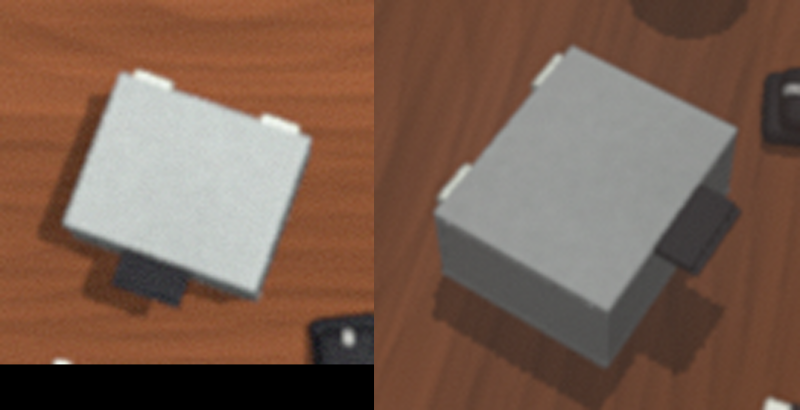

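The crop confirms it: the black lip faces the robot, and the white hinges at the rear mark the hinge side. The averaged corners put the box centre near (0.568, 0.002) with yaw about -16°. Next I check this against the lip and see how close the neighbours are to the gripper's body.

Run:
```python
from h import *
f=cams.grab_frame('top');s=cams.grab_frame('side')
C=np.array([.568,.002]);a=np.radians(-16.2);ex=np.array([np.cos(a),np.sin(a)]);ey=np.array([-ex[1],ex[0]])
loc=lambda p:((p-C)@ex,(p-C)@ey)
for n,F,roi in(('top',f,(240,270,290,305)),('side',s,(330,280,372,330))):
    hsv=cv2.cvtColor(F['color'],cv2.COLOR_BGR2HSV);g=hsv[...,2]
    m=((hsv[...,1]<110)&(g<75)).astype(np.uint8);k=np.zeros_like(m);x0,y0,x1,y1=roi;k[y0:y1,x0:x1]=1;m*=k
    m=cv2.morphologyEx(m,cv2.MORPH_OPEN,np.ones((3,3)))
    c=max(cv2.findContours(m,0,1)[0],key=cv2.contourArea)
    P=np.array([loc(onz(F,*p,.076)[:2]) for p in c[:,0]])
    print(n,'lip u',P[:,0].min().round(4),P[:,0].max().round(4),'v',P[:,1].min().round(4),P[:,1].max().round(4))
hsv=cv2.cvtColor(f['color'],cv2.COLOR_BGR2HSV)
m=((hsv[...,0]<22)&(hsv[...,1]>180)&(hsv[...,2]>200)).astype(np.uint8)
for c in cv2.findContours(m,0,1)[0]:
    if cv2.contourArea(c)>300:
        P=np.array([onz(f,*p,.056)[:2] for p in cv2.approxPolyDP(c,3,True)[:,0]]);print('orange',P.round(3).tolist())
for n,p,z in(('usb',(231,324),.005),('mouseL',(314,322),.02),('can0',(243,154),.151),('can1',(302,149),.151),('cup',(389,263),.1)):print(n,onz(f,*p,z)[:2].round(3))
```

```text
top lip u -0.0958 -0.0655 v -0.0243 0.0326
side lip u -0.0988 -0.0656 v -0.0273 0.0357
orange [[0.426, 0.201], [0.373, 0.291], [0.296, 0.246], [0.309, 0.218], [0.291, 0.2], [0.311, 0.17], [0.332, 0.18], [0.349, 0.154]]
orange [[0.825, 0.29], [0.801, 0.306], [0.809, 0.328], [0.782, 0.346], [0.764, 0.329], [0.735, 0.343], [0.689, 0.267], [0.778, 0.212]]
usb [0.405 0.105]
mouseL [ 0.413 -0.099]
can0 [0.792 0.074]
can1 [ 0.806 -0.063]
cup [ 0.548 -0.271]
```

The lip agrees (u from -0.097 to -0.065), which confirms the pose: C≈(0.569, 0.005), yaw -16.2°. I'm moving to the front with the fingers closed, squaring up and tilting the tool.

Emit:
{"method": "drive_tool", "body": {
  "deltas": [1.73, -3.59, 0, 0, 0, 0.071, 0, 1.73, -3.59, 0, 0, 0, 0.072, 0, 1.73, -3.59, 0, 0, 0, 0, 0, 1.73, -3.59, 0, 0, 0, 0, 0, 1.73, -3.59, 0, 0, 0, 0, 0],
  "force": 10
}}

```text
time: 0.72
ee_pos: [0.3036, 0.2971, 0.1898]
eef_rot: [[-0.961, 0.278, 0.0], [0.278, 0.961, 0.0], [-0.0, 0.0, -1.0]]
wrist_force: [1.9, 0.5, 1.0]
gripper_width: 0.0635
grip_force: 0.0
```

Emit:
{"method": "drive_tool", "body": {
  "deltas": [1.73, -3.59, 0, -0.0335, -0.1152, 0, 0, 1.73, -3.59, 0, -0.0335, -0.1152, 0, 0, 1.73, -3.59, 0, -0.0335, -0.1152, 0, 0, 1.73, -3.59, 0, -0.0335, -0.1152, 0, 0, 1.73, -3.59, 0, -0.0335, -0.1152, 0, 0]
}}

```text
time: 1.13
ee_pos: [0.3895, 0.12, 0.1907]
eef_rot: [[-0.793, 0.278, 0.543], [0.23, 0.961, -0.156], [-0.565, 0.001, -0.825]]
wrist_force: [2.6, -2.0, 0.4]
gripper_width: 0.03
grip_force: 0.0
```

Emit:
{"method": "drive_tool", "body": {
  "deltas": [1.73, -3.59, 0, -0.0335, -0.1152, 0, 0, 1.73, -3.59, 0, -0.0335, -0.1152, 0, 0, 0, 0, 0, -0.0335, -0.1152, 0, 0, 0, 0, 0, 0, 0, 0, 0, 0, 0, 0, 0, 0, 0, 0]
}}

```text
time: 1.55
ee_pos: [0.4107, 0.0368, 0.2381]
eef_rot: [[-0.632, 0.266, 0.728], [0.19, 0.964, -0.187], [-0.751, 0.02, -0.66]]
wrist_force: [0.4, 0.6, 0.3]
gripper_width: 0.0006
grip_force: 0.0
```

Run:
```python
from h import *
s=arm.state();print(s['joints'].round(1),s['ee_pos'].round(4),s['joint_velocities'].round(1))
```

```text
[  9.6 -15.  136.8 -57.1  21.4 -16.9] [0.4107 0.0368 0.2381] [ 2.4  4.1 -1.8 -0.   0.5  0.8]
```

Emit:
{"method": "drive_tool", "body": {
  "deltas": [0, 0, 0, 0.0335, 0.1152, 0, 0, 0, 0, 0, 0.0335, 0.1152, 0, 0, 0, 0, 0, 0.0335, 0.1152, 0, 0, 0, 0, 0, 0, 0, 0, 0]
}}

```text
time: 1.88
ee_pos: [0.4139, 0.026, 0.238]
eef_rot: [[-0.741, 0.295, 0.603], [0.226, 0.956, -0.189], [-0.632, -0.003, -0.775]]
wrist_force: [0.4, -0.0, 0.4]
gripper_width: 0.0006
grip_force: 0.0
```

```bash
cat > kin.py <<'E'
import numpy as np, json
from scipy.spatial.transform import Rotation as R
from scipy.optimize import least_squares
Y=lambda a:R.from_euler('y',a,degrees=True).as_matrix()
Z=lambda a:R.from_euler('z',a,degrees=True).as_matrix()
def fk(q,p):
    a1,b,d1,L2,L3,a3,Lt=p
    A=Z(q[0]);x=A@[a1,b,d1];A=A@Y(q[1]);x=x+A@[0,0,L2];A=A@Y(q[2]);x=x+A@[a3,0,L3]
    A=A@Z(q[3])@Y(q[4]);x=x+A@[0,0,Lt];return x,A@Z(q[5]+90)
E
python3 - <<'E'
from h import *; from kin import *
s=arm.state()
S=[([57.2407,19.6327,87.3707,.0003,73.0745,-8.3655],[0.21658843,0.47779906,0.18911924]),([9.6,-15,136.8,-57.1,21.4,-16.9],[.4107,.0368,.2381]),(s['joints'].tolist(),s['ee_pos'].tolist())]
json.dump(S,open('S.json','w'))
print(s['joints'].round(2),s['ee_pos'],s['eef_rot'].round(3))
for q,_ in S[1:]:print(fk(q,[0]*7)[1].round(3))
g=least_squares(lambda p:np.r_[np.concatenate([fk(q,p)[0]-x for q,x in S]),1e-3*(p-[.0,.07,.3,.35,.35,0,.25])],[0,.07,.3,.35,.35,0,.25])
print(g.x.round(4),g.cost,g.fun[:9].round(4))
E
```

```text
[  4.68 -13.5  128.39 -27.46  30.96 -48.85] [0.41389552 0.02599143 0.23799548] [[-0.741  0.295  0.603]
 [ 0.226  0.956 -0.189]
 [-0.632 -0.003 -0.775]]
[[-0.631  0.266  0.728]
 [ 0.19   0.964 -0.188]
 [-0.752  0.02  -0.659]]
[[-0.741  0.295  0.603]
 [ 0.226  0.956 -0.189]
 [-0.632 -0.003 -0.775]]
[-0.      0.0764  0.2214  0.5061  0.3793  0.0453  0.3547] 3.131435785417442e-08 [ 0.     -0.      0.      0.     -0.0001  0.     -0.      0.0001 -0.0001]
```

```bash
cat >> kin.py <<'E'
P0=[0,.0764,.2214,.5061,.3793,.0453,.3547]
LO=np.array([-145,-44.2,2.1,-57.1,16.2,-177.9]);HI=np.array([145,115.7,154.8,237.1,152.3,177.9])
def rot(az,tilt):   # tilt from straight down toward azimuth az
    return Z(az)@Y(180-tilt)@np.eye(3)
def ik(x,Rm,q0):
    def e(q):
        p,A=fk(q,P0);return np.r_[(p-x)*10,(A-Rm).ravel()]
    best=None
    for s in (q0,[0,-10,125,-20,30,-50],[0,-10,125,40,30,-100],[0,-10,130,120,40,-150],[0,-10,145,180,30,-20],[0,0,110,0,60,-90]):
        r=least_squares(e,np.clip(s,LO+.1,HI-.1),bounds=(LO,HI),x_scale=30)
        if best is None or r.cost<best.cost:best=r
        if best.cost<1e-7:break
    return best
C=np.array([.569,.005]);AZ=-16.2
ex=Z(AZ)[:2,0]
def tcp(u,z):return np.r_[C+u*ex,z]
E
python3 - <<'E'
from kin import *
q=[4.68,-13.5,128.39,-27.46,30.96,-48.85]
print(rot(-16.2,45).round(2))
for az in(-16,-6,4,20,35):
  for t in(30,40,48,55,62,75,88):
    o=[]
    for u,z in((-.15,.06),(-.08,.035),(-.05,.15),(.04,.21)):
        r=ik(tcp(u,z),rot(az,t),q);o.append('ok ' if r.cost<1e-6 else '%.0fmm'%(100*np.linalg.norm(r.fun[:3])+999*np.linalg.norm(r.fun[3:])))
    print(az,t,o,r.x.round(0) if o[1]=='ok ' else '')
E
```

```text
[[-0.68  0.28  0.68]
 [ 0.2   0.96 -0.2 ]
 [-0.71  0.   -0.71]]
-16 30 ['93mm', '138mm', 'ok ', 'ok '] 
-16 40 ['ok ', 'ok ', '52mm', 'ok '] [ -3.  10. 112. -24.  21. -57.]
-16 48 ['ok ', 'ok ', 'ok ', '72mm'] [  0.  10. 117. -57.  16. -22.]
-16 55 ['17mm', 'ok ', 'ok ', 'ok '] [ -0.  11. 125. 232.  16.  48.]
-16 62 ['77mm', 'ok ', 'ok ', 'ok '] [  1.  14. 130. 211.  29.  70.]
-16 75 ['68mm', 'ok ', 'ok ', 'ok '] [  2.  25. 138. 201.  59.  84.]
-16 88 ['139mm', 'ok ', 'ok ', 'ok '] [  3.  42. 141. 199.  91.  91.]
-6 30 ['162mm', '153mm', 'ok ', 'ok '] 
-6 40 ['ok ', 'ok ', '149mm', 'ok '] [ -9.   9. 113.   6.  18. -98.]
-6 48 ['30mm', 'ok ', '36mm', '163mm'] [ -12.    8.  115.   25.   16. -118.]
-6 55 ['156mm', 'ok ', 'ok ', '46mm'] [-10.  10. 129. 167.  16. 101.]
-6 62 ['255mm', '56mm', 'ok ', 'ok '] 
-6 75 ['263mm', '68mm', '67mm', 'ok '] 
-6 88 ['83mm', '32mm', '81mm', 'ok '] 
4 30 ['129mm', '122mm', 'ok ', 'ok '] 
4 40 ['ok ', 'ok ', '42mm', 'ok '] [ -15.    9.  114.   33.   23. -135.]
4 48 ['80mm', 'ok ', 'ok ', '2mm'] [ -17.    8.  121.   73.   16. -177.]
4 55 ['231mm', 'ok ', 
[... 459 characters left out ...]
23.  88.  39. 149.]
20 62 ['231mm', 'ok ', 'ok ', 'ok '] [-33.  16. 128. 102.  46. 131.]
20 75 ['236mm', 'ok ', 'ok ', 'ok '] [-38.  26. 135. 117.  66. 107.]
20 88 ['46mm', 'ok ', 'ok ', 'ok '] [-40.  41. 138. 120.  88.  91.]
35 30 ['ok ', 'ok ', 'ok ', 'ok '] [ -22.   16.   97.   31.   54. -163.]
35 40 ['ok ', 'ok ', 'ok ', '7mm'] [-28.  15. 105.  48.  50. 178.]
35 48 ['ok ', 'ok ', 'ok ', 'ok '] [-32.  16. 111.  62.  51. 163.]
35 55 ['ok ', 'ok ', 'ok ', 'ok '] [-36.  18. 115.  73.  54. 149.]
35 62 ['ok ', 'ok ', 'ok ', 'ok '] [-39.  21. 119.  82.  59. 137.]
35 75 ['ok ', 'ok ', 'ok ', 'ok '] [-43.  30. 124.  94.  71. 117.]
35 88 ['ok ', 'ok ', 'ok ', 'ok '] [-45.  41. 126.  99.  86. 103.]
```

```bash
cat > path.py <<'E'
from kin import *
def T(cu,cz,t):  # TCP from face-corner position
    a=np.radians(t);return cu-.0095*np.cos(a),cz-.0095*np.sin(a)
def corner(phi,rho=.140):
    a=np.radians(phi);return .065-rho*np.cos(a),.0705+rho*np.sin(a)
E
python3 - <<'E'
from path import *
for az in(-16.2,-8,20):
  print('az',az)
  pts=[('pre',(-.15,.10)),('low',(-.145,.036)),('under',(-.077,.036))]+[(f'{p}',corner(p)) for p in(0,15,30,45,60,75,90,102)]
  for n,c in pts:
    o='';q=[0,5,105,-5 if az<0 else 40,50,-90 if az<0 else -140]
    for t in range(15,62,5):
        r=ik(tcp(*T(*c,t)),rot(az,t),q)
        if r.cost<1e-6:o+=f' {t}(j4 {r.x[3]:.0f},j5 {r.x[4]:.0f})';q=r.x
        else:o+=' --'
    print(n,o)
E
```

```text
az -16.2
pre  15(j4 -7,j5 35) 20(j4 -13,j5 28) 25(j4 -23,j5 21) -- -- -- 45(j4 226,j5 29) 50(j4 218,j5 41) 55(j4 215,j5 56) --
low  15(j4 -11,j5 23) -- -- -- 35(j4 220,j5 21) 40(j4 211,j5 32) 45(j4 208,j5 46) 50(j4 207,j5 61) -- --
under  15(j4 -8,j5 26) 20(j4 -15,j5 18) -- -- -- 40(j4 210,j5 26) 45(j4 205,j5 38) 50(j4 203,j5 51) 55(j4 202,j5 65) 60(j4 203,j5 79)
0  15(j4 -6,j5 32) 20(j4 -12,j5 24) 25(j4 -23,j5 17) -- -- 40(j4 222,j5 19) 45(j4 211,j5 30) 50(j4 206,j5 42) 55(j4 204,j5 56) 60(j4 204,j5 70)
15  15(j4 -5,j5 38) 20(j4 -9,j5 31) 25(j4 -16,j5 23) -- -- -- 45(j4 222,j5 22) 50(j4 212,j5 33) 55(j4 208,j5 46) 60(j4 206,j5 60)
30  15(j4 -5,j5 44) 20(j4 -8,j5 37) 25(j4 -12,j5 30) 30(j4 -21,j5 22) -- -- -- 50(j4 221,j5 25) 55(j4 213,j5 36) 60(j4 208,j5 49)
45  15(j4 -4,j5 50) 20(j4 -6,j5 42) 25(j4 -10,j5 35) 30(j4 -16,j5 27) 35(j4 -27,j5 20) -- -- 50(j4 233,j5 19) 55(j4 218,j5 28) 60(j4 211,j5 40)
60  15(j4 -4,j5 54) 20(j4 -6,j5 47) 25(j4 -8,j5 39) 30(j4 -13,j5 32) 35(j4 -21,j5 24) 40(j4 -36,j5 17) -- -- 55(j4 223,j5 23) 60(j4 213,j5 33)
75  15(j4 -3,j5 57) 20(j4 -5,j5 50) 25(j4 -
[... 2659 characters left out ...]
 31) 45(j4 76,j5 33) 50(j4 90,j5 37) 55(j4 101,j5 43) 60(j4 108,j5 50)
60  15(j4 10,j5 56) 20(j4 14,j5 50) 25(j4 21,j5 45) 30(j4 29,j5 40) 35(j4 40,j5 36) 40(j4 54,j5 34) 45(j4 68,j5 34) 50(j4 83,j5 36) 55(j4 95,j5 41) 60(j4 104,j5 47)
75  15(j4 9,j5 60) 20(j4 14,j5 54) 25(j4 20,j5 48) 30(j4 27,j5 43) 35(j4 37,j5 38) 40(j4 50,j5 35) 45(j4 64,j5 34) 50(j4 78,j5 36) 55(j4 91,j5 39) 60(j4 101,j5 45)
90  15(j4 9,j5 62) 20(j4 14,j5 56) 25(j4 19,j5 50) 30(j4 26,j5 44) 35(j4 36,j5 40) 40(j4 47,j5 36) -- 50(j4 75,j5 36) 55(j4 89,j5 38) 60(j4 99,j5 43)
102  15(j4 9,j5 63) 20(j4 13,j5 57) 25(j4 19,j5 51) 30(j4 26,j5 45) 35(j4 35,j5 40) 40(j4 46,j5 37) -- 50(j4 74,j5 35) 55(j4 88,j5 38) 60(j4 99,j5 42)
```

The front pose needs the other wrist branch (j4≈210), where the gripper stays square to the lip. I'll plan that reorientation up in free space and check that it stays continuous.

```bash
cat >> path.py <<'E'
VM=np.array([147.25,147.25,180,180,180,180])*.7/12
def step(x,Rm,q):
    def e(q):
        p,A=fk(q,P0);return np.r_[(p-x)*10,(A-Rm).ravel()]
    r=least_squares(e,np.clip(q,LO+1e-3,HI-1e-3),bounds=(LO,HI),x_scale=30,xtol=1e-12,ftol=1e-12,gtol=1e-12)
    return r.x,np.sqrt(2*r.cost)
def run(wps,q):   # wps: list of (x,R) rows
    mx=np.zeros(6);mj=[];bad=0
    for i,(x,Rm) in enumerate(wps):
        n,e=step(x,Rm,q)
        if e>2e-3:return f'FAIL row {i} e={e:.3f}',q
        mx=np.maximum(mx,abs(n-q)/VM);mj.append(np.r_[n-LO,HI-n].min());q=n
    return f'ok maxspeedfrac {mx.round(1)} minmargin {min(mj):.1f}',q
E
python3 - <<'E'
from path import *
q0=[4.68,-13.5,128.39,-27.46,30.96,-48.85]
x0=np.array([.414,.026,.238])
def seq(P,azf,tf):
    w=[];D=lambda a,b,n:np.linspace(a,b,n+1)[1:]
    for s in D(0,1,7):w.append((x0+(P-x0)*s,rot(-17,39*(1-s))))
    for a in D(-16.2,azf-180,18):w.append((P,rot(a,0)))
    Zr=Z(180)
    for t in D(0,tf,9):w.append((P,rot(azf,t)@Zr))
    for a in D(azf,-16.2,8):w.append((P,rot(a,tf)@Zr))
    return w
for P in([.45,0,.2],[.45,.05,.2],[.5,0,.25],[.5,-.05,.2],[.55,0,.25],[.5,.05,.2],[.5,0,.18]):
  for azf in(25,40):
    for tf in(55,65):
        m,q=run(seq(np.array(P),azf,tf),q0)
        if m[0]=='o':print(P,azf,tf,m,q.round(0))
        else:print(P,azf,tf,m)
E
```

```text
[0.45, 0, 0.2] 25 55 FAIL row 40 e=0.004
[0.45, 0, 0.2] 25 65 FAIL row 36 e=0.038
[0.45, 0, 0.2] 40 55 FAIL row 40 e=0.007
[0.45, 0, 0.2] 40 65 FAIL row 37 e=0.017
[0.45, 0.05, 0.2] 25 55 FAIL row 41 e=0.055
[0.45, 0.05, 0.2] 25 65 FAIL row 35 e=0.040
[0.45, 0.05, 0.2] 40 55 FAIL row 39 e=0.005
[0.45, 0.05, 0.2] 40 65 FAIL row 36 e=0.002
[0.5, 0, 0.25] 25 55 FAIL row 38 e=0.002
[0.5, 0, 0.25] 25 65 ok maxspeedfrac [1.1 0.6 0.6 2.8 0.7 1.9] minmargin 8.7 [   4.    0.  142.  217.   31. -114.]
[0.5, 0, 0.25] 40 55 FAIL row 39 e=0.029
[0.5, 0, 0.25] 40 65 ok maxspeedfrac [1.5 0.6 0.6 3.6 0.9 2.4] minmargin 8.8 [   4.    0.  142.  217.   31. -114.]
[0.5, -0.05, 0.2] 25 55 ok maxspeedfrac [0.8 0.6 0.6 3.4 0.6 2.6] minmargin 0.3 [-12.   1. 140. 192.  16. -99.]
[0.5, -0.05, 0.2] 25 65 ok maxspeedfrac [1.1 0.7 0.6 1.8 0.7 1.5] minmargin 3.6 [-11.  10. 149. 186.  44. -93.]
[0.5, -0.05, 0.2] 40 55 ok maxspeedfrac [1.2 0.6 0.6 4.5 0.9 3.3] minmargin 0.3 [-12.   1. 140. 192.  16. -99.]
[0.5, -0.05, 0.2] 40 65 ok maxspeedfrac [1.5 0.6 0.6 2.5 0.6 1.5] minmargin 3.8 [-11.  10. 149. 186.  44. -93.]

[... 385 characters left out ...]
k maxspeedfrac [1.1 0.8 0.6 1.8 0.9 2. ] minmargin 3.6 [  17.   13.  143.  224.   46. -108.]
[0.5, 0.05, 0.2] 40 55 FAIL row 41 e=0.038
[0.5, 0.05, 0.2] 40 65 ok maxspeedfrac [1.5 0.6 0.6 2.4 0.6 1.4] minmargin 3.6 [  17.   13.  143.  224.   46. -108.]
[0.5, 0, 0.18] 25 55 ok maxspeedfrac [0.9 0.6 0.6 2.6 0.6 1.7] minmargin 6.0 [   1.    6.  141.  216.   25. -113.]
[0.5, 0, 0.18] 25 65 ok maxspeedfrac [1.1 0.8 0.6 1.6 0.8 1.8] minmargin 1.2 [  4.  16. 149. 204.  51. -97.]
[0.5, 0, 0.18] 40 55 ok maxspeedfrac [1.2 0.6 0.6 3.4 0.7 2.2] minmargin 5.8 [   1.    6.  141.  216.   25. -113.]
[0.5, 0, 0.18] 40 65 ok maxspeedfrac [1.5 0.7 0.6 2.2 0.6 1.3] minmargin 1.3 [  4.  16. 149. 204.  51. -97.]
```

Run:
```python
from path import *
D=lambda a,b,n:np.linspace(a,b,n+1)[1:]
q0=[3,5,136,216,30,-114];Zr=Z(180)
q,e=step(np.array([.55,0,.25]),rot(-16.2,65)@Zr,np.array(q0));print(q.round(1),e)
def leg(n,a,b,N,q):
    (u0,z0,t0,v0),(u1,z1,t1,v1)=a,b
    w=[(np.r_[C+(u0+(u1-u0)*s)*ex+(v0+(v1-v0)*s)*Z(AZ)[:2,1],z0+(z1-z0)*s],rot(AZ,t0+(t1-t0)*s)@Zr) for s in D(0,1,N)]
    m,q=run(w,q);print(n,m,q.round(0));return b,q
v=(np.array([.55,0])-C)@ex,(np.array([.55,0])-C)@Z(AZ)[:2,1];print(v)
for tp,tl in((55,50),(58,52),(52,46)):
    a=(v[0],.25,65,v[1]);qq=q
    a,qq=leg('pre',a,(-.13,.12,tp,0),10,qq)
    a,qq=leg('low',a,(-.13,.029,tl,0),8,qq)
    a,qq=leg('under',a,(-.083,.029,tl,0),8,qq)
    for p,t in((0,52),(15,54),(30,56),(45,58),(60,60),(75,62),(90,64),(103,65)):
        c=T(*corner(p),t);a,qq=leg(f'{p} tcp {c[0]:.3f},{c[1]:.3f}',a,(*c,t,0),3,qq)
```

```text
[   3.1    5.2  136.4  216.3   30.4 -113.9] 4.421132540139831e-14
(np.float64(-0.016850624497665678), np.float64(-0.010102299443130045))
pre ok maxspeedfrac [0.2 0.2 0.1 0.  0.2 0.2] minmargin 4.9 [ 15.  18. 150. 217.  45. -99.]
low ok maxspeedfrac [0.  0.3 0.  0.2 0.2 0.2] minmargin 3.3 [ 12.  37. 152. 205.  58. -85.]
under ok maxspeedfrac [0.1 0.  0.1 0.  0.1 0.1] minmargin 4.0 [  7.  35. 146. 203.  51. -89.]
0 tcp -0.081,0.063 ok maxspeedfrac [0.  0.2 0.  0.1 0.1 0.1] minmargin 8.9 [  7.  29. 146. 205.  47. -93.]
15 tcp -0.076,0.099 ok maxspeedfrac [0.  0.2 0.  0.1 0.1 0.2] minmargin 9.2 [  8.  23. 145. 209.  43. -97.]
30 tcp -0.062,0.133 ok maxspeedfrac [0.  0.2 0.1 0.1 0.1 0.2] minmargin 10.6 [   7.   18.  143.  211.   39. -102.]
45 tcp -0.039,0.161 ok maxspeedfrac [0.1 0.1 0.1 0.  0.1 0.1] minmargin 13.1 [   5.   15.  140.  213.   35. -106.]
60 tcp -0.010,0.184 ok maxspeedfrac [0.1 0.  0.1 0.  0.1 0.1] minmargin 16.2 [   4.   14.  136.  213.   33. -108.]
75 tcp 0.024,0.197 ok maxspeedfrac [0.1 0.1 0.1 0.1 0.  0. ] minmargin 16.4 [   2.   15.  133.  210.   33. -108.]
90 tcp 0.06
[... 1885 characters left out ...]
.  43. -97.]
30 tcp -0.062,0.133 ok maxspeedfrac [0.  0.2 0.1 0.1 0.1 0.2] minmargin 10.6 [   7.   18.  143.  211.   39. -102.]
45 tcp -0.039,0.161 ok maxspeedfrac [0.1 0.1 0.1 0.  0.1 0.1] minmargin 13.1 [   5.   15.  140.  213.   35. -106.]
60 tcp -0.010,0.184 ok maxspeedfrac [0.1 0.  0.1 0.  0.1 0.1] minmargin 16.2 [   4.   14.  136.  213.   33. -108.]
75 tcp 0.024,0.197 ok maxspeedfrac [0.1 0.1 0.1 0.1 0.  0. ] minmargin 16.4 [   2.   15.  133.  210.   33. -108.]
90 tcp 0.061,0.202 ok maxspeedfrac [0.1 0.1 0.1 0.1 0.  0.1] minmargin 16.8 [   0.   18.  130.  207.   34. -106.]
103 tcp 0.092,0.198 ok maxspeedfrac [0.1 0.1 0.1 0.1 0.  0.1] minmargin 17.8 [  -1.   21.  126.  204.   34. -104.]
```

Emit:
{"method": "drive_tool", "body": {
  "deltas": [2.27, -0.43, 0.2, 0.0341, 0.1088, 0, 0, 2.27, -0.43, 0.2, 0.0341, 0.1088, 0, 0, 2.27, -0.43, 0.2, 0.0341, 0.1088, 0, 0, 2.27, -0.43, 0.2, 0.0341, 0.1088, 0, 0, 2.27, -0.43, 0.2, 0.0341, 0.1088, 0, 0]
}}

```text
time: 2.3
ee_pos: [0.5198, 0.0022, 0.2453]
eef_rot: [[-0.945, 0.299, 0.129], [0.295, 0.954, -0.053], [-0.139, -0.012, -0.99]]
wrist_force: [0.4, 0.4, 1.2]
gripper_width: 0.0004
grip_force: 0.0
```

Emit:
{"method": "drive_tool", "body": {
  "deltas": [2.27, -0.43, 0.2, 0.0341, 0.1088, 0, 0, 0, 0, 0, 0, 0, -0.12, 0, 0, 0, 0, 0, 0, -0.12, 0, 0, 0, 0, 0, 0, -0.12, 0, 0, 0, 0, 0, 0, -0.12, 0]
}}

```text
time: 2.72
ee_pos: [0.5415, -0.0021, 0.2448]
eef_rot: [[-0.704, 0.71, 0.01], [0.71, 0.704, -0.032], [-0.03, -0.016, -0.999]]
wrist_force: [-0.0, 0.9, -0.0]
gripper_width: 0.0002
grip_force: 0.0
```

Emit:
{"method": "drive_tool", "body": {
  "deltas": [0, 0, 0, 0, 0, -0.12, 0, 0, 0, 0, 0, 0, -0.12, 0, 0, 0, 0, 0, 0, -0.12, 0, 0, 0, 0, 0, 0, -0.12, 0, 0, 0, 0, 0, 0, -0.12, 0]
}}

```text
time: 3.13
ee_pos: [0.5412, -0.002, 0.2458]
eef_rot: [[-0.18, 0.984, -0.006], [0.983, 0.18, -0.037], [-0.035, -0.012, -0.999]]
wrist_force: [-0.0, -0.4, -0.1]
gripper_width: 0.0003
grip_force: 0.0
```

Emit:
{"method": "drive_tool", "body": {
  "deltas": [0, 0, 0, 0, 0, -0.12, 0, 0, 0, 0, 0, 0, -0.12, 0, 0, 0, 0, 0, 0, -0.12, 0, 0, 0, 0, 0, 0, -0.12, 0, 0, 0, 0, 0, 0, -0.12, 0]
}}

```text
time: 3.55
ee_pos: [0.5412, -0.002, 0.2457]
eef_rot: [[0.406, 0.913, -0.022], [0.913, -0.407, -0.03], [-0.037, -0.008, -0.999]]
wrist_force: [-0.2, 0.4, 0.4]
gripper_width: 0.0006
grip_force: 0.0
```

Emit:
{"method": "drive_tool", "body": {
  "deltas": [0, 0, 0, 0, 0, -0.12, 0, 0, 0, 0, 0, 0, -0.12, 0, 0, 0, 0, 0, 0, -0.12, 0, 0, 0, 0, 0, 0, -0.12, 0, 0, 0, 0, 0, 0, -0.12, 0]
}}

```text
time: 3.97
ee_pos: [0.5412, -0.002, 0.2457]
eef_rot: [[0.851, 0.524, -0.032], [0.524, -0.852, -0.015], [-0.036, -0.004, -0.999]]
wrist_force: [-0.5, 0.3, 0.3]
gripper_width: 0.0006
grip_force: 0.0
```

Emit:
{"method": "drive_tool", "body": {
  "deltas": [0, 0, 0, 0, 0, -0.12, 0, 0, 0, 0, 0, 0, 0, 0]
}}

```text
time: 4.13
ee_pos: [0.5412, -0.0019, 0.2458]
eef_rot: [[0.907, 0.421, -0.033], [0.42, -0.907, -0.011], [-0.035, -0.004, -0.999]]
wrist_force: [-0.3, 0.0, -0.6]
gripper_width: 0.0004
grip_force: 0.0
```

Run:
```python
from h import *; from kin import *
s=arm.state();q=s['joints'];print(q.round(1),s['ee_pos'].round(4),fk(q,P0)[0].round(4),s['eef_rot'].round(3).tolist())
```

```text
[-7.7 20.5 77.1 -0.9 84.2 57.5] [ 0.5412 -0.0019  0.2458] [ 0.5411 -0.0018  0.2458] [[0.907, 0.421, -0.033], [0.42, -0.907, -0.011], [-0.035, -0.004, -0.999]]
```

Emit:
{"method": "drive_tool", "body": {
  "deltas": [0.2, 0, 0, 0.0353, -0.0757, 0, 0, 0.2, 0, 0, 0.0353, -0.0757, 0, 0, 0.2, 0, 0, 0.0353, -0.0757, 0, 0, 0.2, 0, 0, 0.0353, -0.0757, 0, 0, 0, 0, 0, 0.0353, -0.0757, 0, 0]
}}

```text
time: 4.55
ee_pos: [0.5493, -0.0015, 0.2467]
eef_rot: [[0.835, 0.431, 0.341], [0.399, -0.902, 0.165], [0.379, -0.001, -0.925]]
wrist_force: [0.2, 0.7, 0.7]
gripper_width: 0.0004
grip_force: 0.0
```

Emit:
{"method": "drive_tool", "body": {
  "deltas": [0, 0, 0, 0.0353, -0.0757, 0, 0, 0, 0, 0, 0.0353, -0.0757, 0, 0, 0, 0, 0, 0.0353, -0.0757, 0, 0, 0, 0, 0, 0.0353, -0.0757, 0, 0, 0, 0, 0, 0.0353, -0.0757, 0, 0]
}}

```text
time: 4.97
ee_pos: [0.5484, -0.0009, 0.2463]
eef_rot: [[0.626, 0.433, 0.649], [0.301, -0.902, 0.311], [0.719, 0.001, -0.695]]
wrist_force: [0.2, 0.6, -0.6]
gripper_width: 0.0008
grip_force: 0.0
```

Emit:
{"method": "drive_tool", "body": {
  "deltas": [0, 0, 0, 0.0353, -0.0757, 0, 0, 0, 0, 0, 0.0353, -0.0757, 0, 0, 0, 0, 0, 0.0353, -0.0757, 0, 0, 0, 0, 0, 0.0353, -0.0757, 0, 0, 0, 0, 0, 0, 0, 0, 0]
}}

```text
time: 5.38
ee_pos: [0.547, 0.0008, 0.2432]
eef_rot: [[0.391, 0.434, 0.811], [0.184, -0.901, 0.394], [0.902, -0.005, -0.432]]
wrist_force: [0.2, -0.2, -0.9]
gripper_width: 0.0001
grip_force: 0.0
```

Run:
```python
from h import *; from kin import *
s=arm.state();q=s['joints'];print(q.round(1),s['ee_pos'].round(4),fk(q,P0)[0].round(4),s['eef_rot'].round(3).tolist())
```

```text
[-43.3   9.4 131.9  88.7  57.5 -45.9] [0.547  0.0008 0.2432] [5.473e-01 1.000e-04 2.428e-01] [[0.391, 0.434, 0.811], [0.184, -0.901, 0.394], [0.902, -0.005, -0.432]]
```

Emit:
{"method": "drive_tool", "body": {
  "deltas": [0, 0, 0, 0, 0, -0.0487, 0, 0, 0, 0, 0, 0, -0.0487, 0, 0, 0, 0, 0, 0, -0.0487, 0, 0, 0, 0, 0, 0, -0.0487, 0, 0, 0, 0, 0, 0, -0.0487, 0]
}}

```text
time: 5.8
ee_pos: [0.549, 0.0007, 0.2468]
eef_rot: [[0.423, 0.203, 0.883], [0.087, -0.979, 0.184], [0.902, -0.001, -0.432]]
wrist_force: [0.6, -0.4, 0.3]
gripper_width: 0.0008
grip_force: 0.0
```

Emit:
{"method": "drive_tool", "body": {
  "deltas": [0, 0, 0, 0, 0, -0.0487, 0, 0, 0, 0, 0, 0, -0.0487, 0, 0, 0, 0, 0, 0, -0.0487, 0, 0, 0, 0, 0, 0, -0.0487, 0, 0, 0, 0, 0, 0, -0.0487, 0]
}}

```text
time: 6.22
ee_pos: [0.5495, 0.0017, 0.2476]
eef_rot: [[0.43, -0.034, 0.902], [-0.015, -0.999, -0.03], [0.903, -0.001, -0.43]]
wrist_force: [1.5, -1.4, 2.0]
gripper_width: 0.0003
grip_force: 0.0
```

Emit:
{"method": "drive_tool", "body": {
  "deltas": [0, 0, 0, 0, 0, -0.0487, 0, 0, 0, 0, 0, 0, -0.0487, 0, 0, 0, 0, 0, 0, -0.0487, 0, 0, 0, 0, 0, 0, -0.0487, 0, 0, 0, 0, 0, 0, -0.0487, 0]
}}

```text
time: 6.63
ee_pos: [0.5519, 0.0021, 0.2504]
eef_rot: [[0.411, -0.227, 0.883], [-0.098, -0.974, -0.205], [0.906, -0.002, -0.422]]
wrist_force: [0.5, -0.6, 1.0]
gripper_width: 0.0007
grip_force: 0.0
```

Run:
```python
from h import *; from kin import *
s=arm.state();q=s['joints'];print(q.round(1),s['ee_pos'].round(4),fk(q,P0)[0].round(4),s['eef_rot'].round(3).tolist())
```

```text
[  -0.4    4.5  137.3  204.7   28.5 -106.4] [0.5519 0.0021 0.2504] [0.5523 0.0022 0.25  ] [[0.411, -0.227, 0.883], [-0.098, -0.974, -0.205], [0.906, -0.002, -0.422]]
```

Emit:
{"method": "drive_tool", "body": {
  "deltas": [-1.08, 0.39, -1.3, 0.0063, 0.0218, -0.0054, 0, -1.08, 0.39, -1.3, 0.0063, 0.0218, -0.0054, 0, -1.08, 0.39, -1.3, 0.0063, 0.0218, -0.0054, 0, -1.08, 0.39, -1.3, 0.0063, 0.0218, -0.0054, 0, -1.08, 0.39, -1.3, 0.0063, 0.0218, -0.0054, 0]
}}

```text
time: 7.05
ee_pos: [0.4979, 0.0219, 0.1851]
eef_rot: [[0.504, -0.252, 0.826], [-0.138, -0.968, -0.211], [0.853, -0.008, -0.522]]
wrist_force: [-0.1, 1.2, -0.4]
gripper_width: 0.0007
grip_force: 0.0
```

Emit:
{"method": "drive_tool", "body": {
  "deltas": [-1.08, 0.39, -1.3, 0.0063, 0.0218, -0.0054, 0, -1.08, 0.39, -1.3, 0.0063, 0.0218, -0.0054, 0, -1.08, 0.39, -1.3, 0.0063, 0.0218, -0.0054, 0, -1.08, 0.39, -1.3, 0.0063, 0.0218, -0.0054, 0, -1.08, 0.39, -1.3, 0.0063, 0.0218, -0.0054, 0]
}}

```text
time: 7.47
ee_pos: [0.4426, 0.039, 0.1189]
eef_rot: [[0.59, -0.283, 0.756], [-0.178, -0.959, -0.22], [0.787, -0.005, -0.617]]
wrist_force: [-0.1, 0.5, -0.5]
gripper_width: 0.0006
grip_force: 0.0
```

Emit:
{"method": "drive_tool", "body": {
  "deltas": [0, 0, 0, 0, 0, 0, 0]
}}

```text
time: 7.55
ee_pos: [0.4412, 0.0391, 0.1174]
eef_rot: [[0.594, -0.282, 0.753], [-0.177, -0.959, -0.22], [0.785, -0.003, -0.62]]
wrist_force: [-0.2, 0.3, 0.1]
gripper_width: 0.0005
grip_force: 0.0
```

```bash
cat > st.py <<'E'
from h import *; from kin import *
s=arm.state();q=s['joints'];x=s['ee_pos'];z=s['eef_rot'][:,2];d=x[:2]-C
print(s['time'],q.round(1),x.round(4),'u,v,z',(d@ex).round(4),(d@Z(AZ)[:2,1]).round(4),x[2].round(4),'az',np.degrees(np.arctan2(z[1],z[0])).round(1),'tilt',np.degrees(np.arccos(-z[2])).round(1),'F',s['wrist_force'].round(1))
E
python3 st.py
```

```text
7.55 [  12.6   14.3  148.2  219.    37.  -103.8] [0.4412 0.0391 0.1174] u,v,z -0.1323 -0.0029 0.1174 az -16.3 tilt 51.7 F [-0.2  0.3  0.1]
```

Emit:
{"method": "drive_tool", "body": {
  "deltas": [0.01, 0.04, -1.1, 0.0037, 0.0126, 0, 0, 0.01, 0.04, -1.1, 0.0037, 0.0126, 0, 0, 0.01, 0.04, -1.1, 0.0037, 0.0126, 0, 0, 0.01, 0.04, -1.1, 0.0037, 0.0126, 0, 0, 0.01, 0.04, -1.1, 0.0037, 0.0126, 0, 0]
}}

```text
time: 7.97
ee_pos: [0.4445, 0.0405, 0.0646]
eef_rot: [[0.637, -0.283, 0.717], [-0.192, -0.959, -0.208], [0.746, -0.005, -0.666]]
wrist_force: [0.5, 0.1, 0.8]
gripper_width: 0.0006
grip_force: 0.0
```

Emit:
{"method": "drive_tool", "body": {
  "deltas": [0.01, 0.04, -1.1, 0.0037, 0.0126, 0, 0, 0.01, 0.04, -1.1, 0.0037, 0.0126, 0, 0, 0.01, 0.04, -1.0, 0.0037, 0.0126, 0, 0, 0, 0, 0, 0, 0, 0, 0, 0, 0, 0, 0, 0, 0, 0]
}}

```text
time: 8.38
ee_pos: [0.4443, 0.0412, 0.0326]
eef_rot: [[0.666, -0.284, 0.69], [-0.2, -0.959, -0.202], [0.719, -0.003, -0.695]]
wrist_force: [0.4, 0.0, 0.6]
gripper_width: 0.0006
grip_force: 0.0
```

```bash
python3 st.py
python3 - <<'E'
from h import *
a=cams.grab_frame('top')['color'][180:360,150:390];b=cams.grab_frame('side')['color'][220:400,240:480]
cv2.imwrite('pics/low.png',cv2.resize(np.hstack([a,b]),(800,300),interpolation=2))
E
```

```text
8.3833 [ 10.1  30.4 148.6 206.8  45.1 -90.4] [0.4443 0.0412 0.0326] u,v,z -0.1298 0.0 0.0326 az -16.3 tilt 46.0 F [0.4 0.  0.6]
```

View pics/low.png

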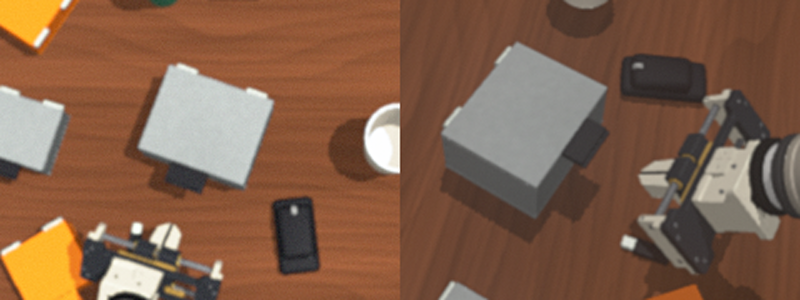

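The fingers are in front of the lip and lined up with it, and the box hasn't moved. Sliding in under the lip.

Emit:
{"method": "drive_tool", "body": {
  "deltas": [0.75, -0.22, -0.05, 0, 0, 0, 0, 0.75, -0.22, -0.05, 0, 0, 0, 0, 0.75, -0.22, -0.05, 0, 0, 0, 0, 0.75, -0.22, -0.05, 0, 0, 0, 0, 0.75, -0.22, -0.05, 0, 0, 0, 0]
}}

```text
time: 8.9
ee_pos: [0.4826, 0.0296, 0.0306]
eef_rot: [[0.665, -0.285, 0.691], [-0.2, -0.959, -0.203], [0.72, -0.003, -0.694]]
wrist_force: [-0.4, -0.5, 0.5]
gripper_width: 0.0003
grip_force: 0.0
```

Emit:
{"method": "drive_tool", "body": {
  "deltas": [0.75, -0.22, 0, 0, 0, 0, 0, 0, 0, 0, 0, 0, 0, 0, 0, 0, 0, 0, 0, 0, 0]
}}

```text
time: 9.15
ee_pos: [0.4893, 0.0274, 0.0303]
eef_rot: [[0.665, -0.285, 0.69], [-0.2, -0.959, -0.203], [0.719, -0.003, -0.695]]
wrist_force: [-0.3, 0.4, -0.3]
gripper_width: 0.0006
grip_force: 0.0
```

```bash
python3 st.py
python3 - <<'E'
from path import *
# rows for the arc, tcp in u,z
prev=None
for p,t in((0,52),(15,54),(30,56),(45,58),(60,60),(75,62),(90,64),(103,65)):
    c=T(*corner(p),t);X=tcp(*c);print(p,t,(X*100).round(2))
E
```

```text
9.15 [  5.3  30.4 143.2 204.4  40.1 -93.4] [0.4893 0.0274 0.0303] u,v,z -0.0828 -0.0007 0.0303 az -16.4 tilt 46.0 F [-0.3  0.4 -0.3]
0 52 [49.14  2.76  6.3 ]
15 54 [49.62  2.62  9.9 ]
30 56 [50.99  2.22 13.26]
45 58 [53.15  1.59 16.14]
60 60 [55.96  0.77 18.35]
75 62 [59.23 -0.18 19.73]
90 64 [62.74 -1.2  20.2 ]
103 65 [65.78 -2.08 19.83]
```

Emit:
{"method": "drive_tool", "body": {
  "deltas": [0.05, 0, 0.65, -0.0059, -0.0202, 0, 0, 0.05, 0, 0.65, -0.0059, -0.0202, 0, 0, 0.05, 0, 0.65, -0.0059, -0.0202, 0, 0, 0.05, 0, 0.65, -0.0059, -0.0202, 0, 0, 0.05, 0, 0.65, -0.0059, -0.0202, 0, 0]
}}

```text
time: 9.57
ee_pos: [0.4908, 0.0279, 0.0628]
eef_rot: [[0.589, -0.284, 0.756], [-0.177, -0.959, -0.222], [0.788, -0.003, -0.615]]
wrist_force: [-0.0, -0.1, -0.2]
gripper_width: 0.0003
grip_force: 0.0
```

Emit:
{"method": "drive_tool", "body": {
  "deltas": [0.12, -0.035, 0.9, -0.0024, -0.0084, 0, 0, 0.12, -0.035, 0.9, -0.0024, -0.0084, 0, 0, 0.12, -0.035, 0.9, -0.0024, -0.0084, 0, 0, 0.12, -0.035, 0.9, -0.0024, -0.0084, 0, 0]
}}

```text
time: 9.9
ee_pos: [0.4955, 0.0266, 0.0987]
eef_rot: [[0.563, -0.283, 0.776], [-0.169, -0.959, -0.227], [0.809, -0.003, -0.588]]
wrist_force: [-0.1, -0.6, 0.7]
gripper_width: 0.0002
grip_force: 0.0
```

```bash
python3 st.py
python3 - <<'E'
from h import *
a=cams.grab_frame('top')['color'][180:360,150:390];b=cams.grab_frame('side')['color'][220:400,240:480]
cv2.imwrite('pics/lift.png',cv2.resize(np.hstack([a,b]),(800,300),interpolation=2))
E
```

```text
9.9 [  7.8  23.1 144.8 208.9  43.2 -97. ] [0.4955 0.0266 0.0987] u,v,z -0.0766 0.0002 0.0987 az -16.3 tilt 54.0 F [-0.1 -0.6  0.7]
```

View pics/lift.png

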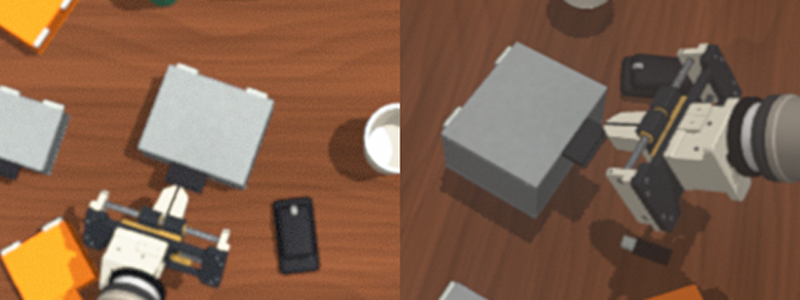

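The cover is still closed, and the tip seems to be in front of and above the lip. I'll check the tip against its projection.

Run:
```python
from h import *; from kin import *
x=arm.state()['ee_pos'];R_=arm.state()['eef_rot']
ey=Z(AZ)[:2,1]
for n,(x0,y0) in (('top',(150,180)),('side',(240,220))):
    f=cams.grab_frame(n)
    pts=[x,x+R_[:,0]*.0095,x-R_[:,0]*.0095]+[np.r_[C-.097*ex+v*ey,.0745] for v in(-.028,0,.028)]+[np.r_[C-.065*ex+v*ey,.0765] for v in(-.08,.08)]
    p=proj(f,pts);print(n,p.round(1).tolist())
    im=cv2.resize(f['color'][y0:y0+120,x0+40:x0+200],None,fx=5,fy=5,interpolation=2)[:590]
    for i,(a,b) in enumerate(p):cv2.circle(im,(int((a-x0-40+.5)*5),int((b-y0+.5)*5)),4,[(0,0,255),(0,255,0),(255,0,0)][0 if i<1 else 1 if i<3 else 2],1)
    cv2.imwrite(f'pics/p_{n}.png',im)
a=cv2.imread('pics/p_top.png');b=cv2.imread('pics/p_side.png')
cv2.imwrite('pics/p.png',cv2.resize(np.vstack([a,b]),None,fx=.5,fy=.5) if 0 else np.hstack([a[200:,100:500],b[100:490,350:750]]))
```

```text
top [[261.0, 283.2], [261.5, 280.5], [260.5, 285.8], [270.6, 296.5], [259.3, 292.9], [248.0, 289.4], [295.7, 289.9], [231.3, 270.0]]
side [[349.3, 296.7], [346.8, 293.2], [351.7, 300.2], [365.1, 297.5], [358.4, 308.5], [351.6, 319.8], [362.5, 270.8], [322.6, 333.2]]
```

View pics/p.png

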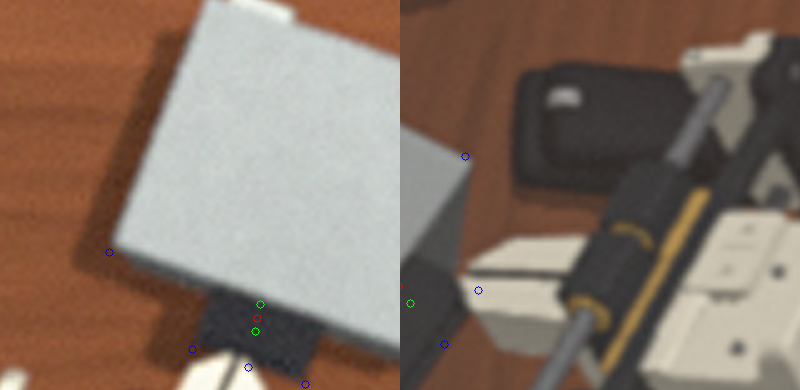

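Run:
```python
from h import *; from kin import *
f=cams.grab_frame('top');s=cams.grab_frame('side')
def tri(a,b):
    c1,d1=ray(f,*a);c2,d2=ray(s,*b);A=np.c_[d1,-d2];k=np.linalg.lstsq(A,c2-c1,rcond=None)[0]
    p,q=c1+k[0]*d1,c2+k[1]*d2;return ((p+q)/2).round(4),np.linalg.norm(p-q).round(4)
print('tip',tri((257,291),(362.4,296)))
st=arm.state();print(st['ee_pos'])
for z in(.06,.08,.1):
  for n,F,p in(('t',f,(257,291)),('s',s,(362.4,296))):
    w=onz(F,*p,z);d=w[:2]-C;print(z,n,(d@ex).round(4),(d@Z(AZ)[:2,1]).round(4))
# cover corners now
for n,F,roi in(('top',f,(222,205,325,305)),('side',s,(255,240,368,355))):
    x0,y0,x1,y1=roi;hsv=cv2.cvtColor(F['color'],cv2.COLOR_BGR2HSV)
    lo=185 if n=='top' else 120
    m=((hsv[...,1]<60)&(hsv[...,2]>lo)&(hsv[...,2]<225)).astype(np.uint8);k=np.zeros_like(m);k[y0:y1,x0:x1]=1
    m=cv2.morphologyEx(m*k,cv2.MORPH_OPEN,np.ones((7,7)));c=max(cv2.findContours(m,0,1)[0],key=cv2.contourArea)
    print(n,cv2.approxPolyDP(c,6,True)[:,0].tolist())
```

```text
tip (array([0.4735, 0.0336, 0.1226]), np.float64(0.0033))
[0.49584937 0.02642909 0.09817771]
0.06 t -0.093 0.0082
0.06 s -0.0878 -0.0372
0.08 t -0.0947 0.006
0.08 s -0.0921 -0.0251
0.1 t -0.0963 0.0037
0.1 s -0.0965 -0.013
top [[251, 221], [236, 268], [296, 287], [311, 240]]
side [[308, 247], [267, 301], [323, 329], [360, 270]]
```

Run:
```python
from h import *
f=cams.grab_frame('top');s=cams.grab_frame('side')
def tri(a,b):
    c1,d1=ray(f,*a);c2,d2=ray(s,*b);A=np.c_[d1,-d2];k=np.linalg.lstsq(A,c2-c1,rcond=None)[0]
    p,q=c1+k[0]*d1,c2+k[1]*d2;return ((p+q)/2).round(4),np.linalg.norm(p-q).round(4)
print(tri((255,314.4),(384,326.8)))
for F in(f,s):print(proj(F,[.4443,.0412,.0326]))
im=cv2.imread('pics/low.png');im=cv2.hconcat([cv2.resize(im[180:300,100:260],(400,300),interpolation=2),cv2.resize(im[130:250,600:760],(400,300),interpolation=2)])
cv2.imwrite('pics/lowz.png',im)
```

```text
(array([0.4246, 0.0434, 0.0479]), np.float64(0.0047))
[[256.49989047 307.68112485]]
[[372.00035665 327.04297965]]
```

View pics/lowz.png

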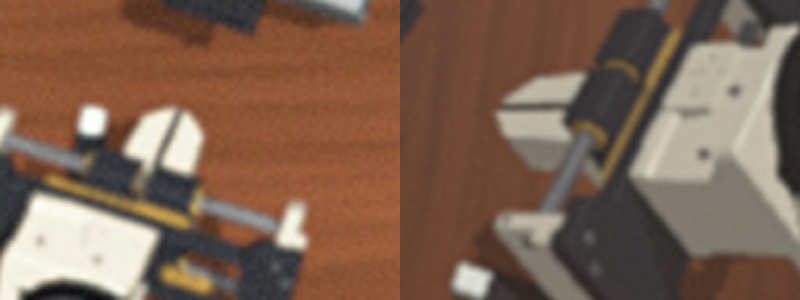

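The visible fingertips end about 28 mm short of the reported TCP along the tool, in both views and both poses, so the tip just missed the lip. Nothing was touched. I'll plan from the tip as the cameras see it.

```bash
cat >> path.py <<'E'
OFF=.028
def T(cu,cz,t,off=OFF):
    a=np.radians(t);return cu-.0095*np.cos(a)+off*np.sin(a),cz-.0095*np.sin(a)-off*np.cos(a)
E
python3 - <<'E'
from path import *
from station import arm
D=lambda a,b,n:np.linspace(a,b,n+1)[1:];Zr=Z(180)
q=arm.state()['joints'];a=(-.0766,.0987,54)
L=[('back',(-.107,.0987,54)),('low',(-.107,.015,46)),('under',(-.064,.015,46))]+[(str(p),(*T(*corner(p),t),t)) for p,t in((0,52),(15,54),(30,56),(45,58),(60,60),(75,62),(90,64),(103,65))]
for n,b in L:
    w=[(tcp(*(np.array(a)+(np.array(b)-a)*s)[:2]),rot(AZ,a[2]+(b[2]-a[2])*s)@Zr) for s in D(0,1,4)]
    m,q=run(w,q);d=tcp(*b[:2])-tcp(*a[:2]);print(n,np.round(b,3),'dcm',(d*100).round(2),m);a=b
E
```

```text
back [-0.107  0.099 54.   ] dcm [-2.92  0.85  0.  ] ok maxspeedfrac [0.1 0.1 0.1 0.1 0.1 0. ] minmargin 6.4
low [-1.07e-01  1.50e-02  4.60e+01] dcm [ 0.    0.   -8.37] ok maxspeedfrac [0.1 0.3 0.1 0.2 0.  0.2] minmargin 6.6
under [-6.4e-02  1.5e-02  4.6e+01] dcm [ 4.13 -1.2   0.  ] ok maxspeedfrac [0.1 0.  0.1 0.  0.1 0.1] minmargin 9.4
0 [-5.9e-02  4.6e-02  5.2e+01] dcm [ 0.5  -0.15  3.08] ok maxspeedfrac [0.  0.  0.1 0.  0.2 0. ] minmargin 11.1
15 [-5.3e-02  8.3e-02  5.4e+01] dcm [ 0.54 -0.16  3.68] ok maxspeedfrac [0.  0.2 0.  0.1 0.1 0.1] minmargin 11.2
30 [-3.80e-02  1.17e-01  5.60e+01] dcm [ 1.42 -0.41  3.44] ok maxspeedfrac [0.  0.2 0.1 0.1 0.1 0.1] minmargin 12.3
45 [-1.50e-02  1.47e-01  5.80e+01] dcm [ 2.21 -0.64  2.96] ok maxspeedfrac [0.  0.1 0.1 0.  0.1 0.1] minmargin 14.6
60 [1.4e-02 1.7e-01 6.0e+01] dcm [ 2.86 -0.83  2.29] ok maxspeedfrac [0.  0.  0.1 0.  0.1 0.1] minmargin 17.7
75 [4.90e-02 1.84e-01 6.20e+01] dcm [ 3.32 -0.96  1.47] ok maxspeedfrac [0.  0.  0.1 0.  0.  0. ] minmargin 17.3
90 [ 0.086  0.19  64.   ] dcm [ 3.55 -1.03  0.55] ok maxspeedfrac [0.  0.1 0.1 0.1 0.  0. ] minmargin 17.5
103 [ 0.118  0.186 65.   ] dcm [ 3.06 -0.89 -0.32] ok maxspeedfrac [0.  0.1 0.1 0.1 0.  0. ] minmargin 18.2
```

Emit:
{"method": "drive_tool", "body": {
  "deltas": [-0.97, 0.28, 0, 0, 0, 0, 0, -0.97, 0.28, 0, 0, 0, 0, 0, -0.97, 0.28, 0, 0, 0, 0, 0, 0, 0, -0.8, 0.0032, 0.0112, 0, 0, 0, 0, -1.2, 0.0065, 0.0224, 0, 0]
}}

```text
time: 10.72
ee_pos: [0.4661, 0.0357, 0.0784]
eef_rot: [[0.59, -0.282, 0.756], [-0.176, -0.959, -0.22], [0.788, -0.003, -0.616]]
wrist_force: [0.4, -0.2, 0.5]
gripper_width: 0.0009
grip_force: 0.0
```

Emit:
{"method": "drive_tool", "body": {
  "deltas": [0, 0, -1.3, 0.0065, 0.0224, 0, 0, 0, 0, -1.3, 0.0065, 0.0224, 0, 0, 0, 0, -1.3, 0.0065, 0.0224, 0, 0, 0, 0, -1.3, 0.0065, 0.0224, 0, 0, 0, 0, -1.1, 0.0032, 0.0112, 0, 0]
}}

```text
time: 11.13
ee_pos: [0.4673, 0.0351, 0.0148]
eef_rot: [[0.666, -0.284, 0.69], [-0.2, -0.959, -0.202], [0.718, -0.003, -0.696]]
wrist_force: [0.2, 0.1, 0.2]
gripper_width: 0.0003
grip_force: 0.0
```

Emit:
{"method": "drive_tool", "body": {
  "deltas": [0.7, -0.2, 0, 0, 0, 0, 0, 0.7, -0.2, 0, 0, 0, 0, 0, 0.7, -0.2, 0, 0, 0, 0, 0, 0, 0, 0, 0, 0, 0, 0]
}}

```text
time: 11.47
ee_pos: [0.4904, 0.0285, 0.0169]
eef_rot: [[0.663, -0.285, 0.693], [-0.2, -0.959, -0.203], [0.722, -0.004, -0.692]]
wrist_force: [0.3, 0.2, 0.2]
gripper_width: 0.0003
grip_force: 0.0
```

```bash
python3 st.py
python3 - <<'E'
from h import *
f=cams.grab_frame('top');s=cams.grab_frame('side')
x=arm.state()['ee_pos'];zz=arm.state()['eef_rot'][:,2]
o=[]
for F in(f,s):
    p=proj(F,[x,x-.028*zz]);u,v=p.mean(0).astype(int)
    c=F['color'][v-30:v+30,u-40:u+40];c=cv2.resize(c,(400,300),interpolation=cv2.INTER_CUBIC)
    for i,(a,b) in enumerate(p):cv2.circle(c,(int((a-u+40.5)*5),int((b-v+30.5)*5)),4,[(0,0,255),(0,255,0)][i],1)
    o.append(c)
cv2.imwrite('pics/under1.png',np.hstack(o))
E
```

```text
11.4667 [  5.6  33.7 143.5 203.   43.6 -91.2] [0.4904 0.0285 0.0169] u,v,z -0.0821 0.0006 0.0169 az -16.3 tilt 46.2 F [0.3 0.2 0.2]
```

View pics/under1.png

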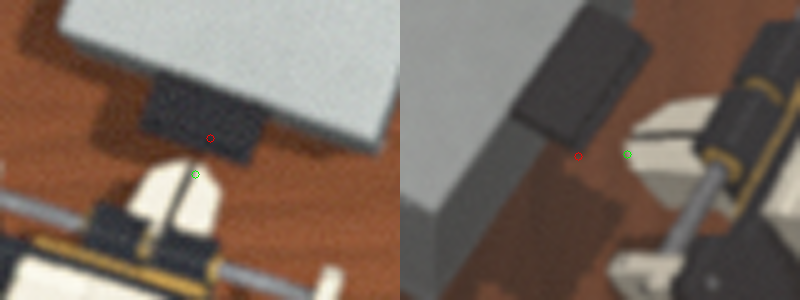

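The picture confirms the offset: the green mark, 28 mm behind the TCP, sits on the tip, just short of the lip. Going 1.8 cm further in, then lifting.

Emit:
{"method": "drive_tool", "body": {
  "deltas": [0.58, -0.17, -0.05, 0, 0, 0, 0, 0.58, -0.17, -0.05, 0, 0, 0, 0, 0.58, -0.17, 0, 0, 0, 0, 0, 0, 0, 0, 0, 0, 0, 0]
}}

```text
time: 11.9
ee_pos: [0.5072, 0.0234, 0.0153]
eef_rot: [[0.664, -0.285, 0.692], [-0.2, -0.959, -0.203], [0.721, -0.003, -0.693]]
wrist_force: [-0.4, 0.1, -0.2]
gripper_width: 0.0003
grip_force: 0.0
```

Emit:
{"method": "drive_tool", "body": {
  "deltas": [0.1, -0.03, 0.6, -0.0059, -0.0202, 0, 0, 0.1, -0.03, 0.6, -0.0059, -0.0202, 0, 0, 0.1, -0.03, 0.6, -0.0059, -0.0202, 0, 0, 0.1, -0.03, 0.6, -0.0059, -0.0202, 0, 0, 0.1, -0.03, 0.6, -0.0059, -0.0202, 0, 0]
}}

```text
time: 12.32
ee_pos: [0.5104, 0.0221, 0.0449]
eef_rot: [[0.589, -0.284, 0.757], [-0.177, -0.959, -0.222], [0.789, -0.003, -0.615]]
wrist_force: [0.0, -0.1, -1.5]
gripper_width: 0.0005
grip_force: 0.3
```

Emit:
{"method": "drive_tool", "body": {
  "deltas": [0.13, -0.04, 0.92, -0.0024, -0.0084, 0, 0, 0.13, -0.04, 0.92, -0.0024, -0.0084, 0, 0, 0.13, -0.04, 0.92, -0.0024, -0.0084, 0, 0, 0.13, -0.04, 0.92, -0.0024, -0.0084, 0, 0]
}}

```text
time: 12.65
ee_pos: [0.5155, 0.0206, 0.0816]
eef_rot: [[0.563, -0.284, 0.776], [-0.169, -0.959, -0.228], [0.809, -0.003, -0.588]]
wrist_force: [-0.1, 0.2, -1.1]
gripper_width: 0.0005
grip_force: 0.3
```

```bash
python3 st.py
cat > cov.py <<'E'
from h import *
import sys
f=cams.grab_frame('top');s=cams.grab_frame('side')
for n,F,roi in(('top',f,(222,205,325,305)),('side',s,(255,190,368,355))):
    x0,y0,x1,y1=roi;hsv=cv2.cvtColor(F['color'],cv2.COLOR_BGR2HSV)
    lo=185 if n=='top' else 120
    m=((hsv[...,1]<60)&(hsv[...,2]>lo)&(hsv[...,2]<225)).astype(np.uint8);k=np.zeros_like(m);k[y0:y1,x0:x1]=1
    m=cv2.morphologyEx(m*k,cv2.MORPH_OPEN,np.ones((7,7)));c=max(cv2.findContours(m,0,1)[0],key=cv2.contourArea)
    print(n,cv2.approxPolyDP(c,6,True)[:,0].tolist())
E
python3 cov.py
```

```text
12.65 [  5.9  27.4 143.2 205.5  45.4 -94.8] [0.5155 0.0206 0.0816] u,v,z -0.0557 0.0 0.0816 az -16.4 tilt 54.0 F [-0.1  0.2 -1.1]
top [[252, 220], [236, 263], [297, 282], [309, 238]]
side [[308, 246], [266, 300], [319, 317], [358, 258]]
```

The cover is lifting: the tool carries a 1 N downward load, and the front edge is up in the side view. Continuing the arc.

Emit:
{"method": "drive_tool", "body": {
  "deltas": [0.36, -0.1, 0.86, -0.0024, -0.0084, 0, 0, 0.36, -0.1, 0.86, -0.0024, -0.0084, 0, 0, 0.36, -0.1, 0.86, -0.0024, -0.0084, 0, 0, 0.36, -0.1, 0.86, -0.0024, -0.0084, 0, 0]
}}

```text
time: 13.08
ee_pos: [0.5306, 0.0165, 0.1168]
eef_rot: [[0.534, -0.284, 0.796], [-0.161, -0.959, -0.234], [0.83, -0.004, -0.558]]
wrist_force: [-0.5, -0.5, -0.6]
gripper_width: 0.0004
grip_force: 0.3
```

Emit:
{"method": "drive_tool", "body": {
  "deltas": [0.55, -0.16, 0.74, -0.0024, -0.0084, 0, 0, 0.55, -0.16, 0.74, -0.0024, -0.0084, 0, 0, 0.55, -0.16, 0.74, -0.0024, -0.0084, 0, 0, 0.55, -0.16, 0.74, -0.0024, -0.0084, 0, 0]
}}

```text
time: 13.42
ee_pos: [0.5528, 0.01, 0.1465]
eef_rot: [[0.506, -0.284, 0.815], [-0.153, -0.959, -0.239], [0.849, -0.004, -0.528]]
wrist_force: [0.2, 0.2, -0.4]
gripper_width: 0.0004
grip_force: 0.3
```

```bash
python3 st.py; python3 cov.py
```

```text
13.4167 [   3.9   18.9  138.1  209.2   37.1 -102.6] [0.5528 0.01   0.1465] u,v,z -0.017 0.0003 0.1465 az -16.3 tilt 58.1 F [ 0.2  0.2 -0.4]Traceback (most recent call last):
  File "cov.py", line 8, in <module>
    m=cv2.morphologyEx(m*k,cv2.MORPH_OPEN,np.ones((7,7)));c=max(cv2.findContours(m,0,1)[0],key=cv2.contourArea)
                                                            ~~~^^^^^^^^^^^^^^^^^^^^^^^^^^^^^^^^^^^^^^^^^^^^^^^^
ValueError: max() iterable argument is empty
```

Emit:
{"method": "drive_tool", "body": {
  "deltas": [0.71, -0.21, 0.57, -0.0024, -0.0084, 0, 0, 0.71, -0.21, 0.57, -0.0024, -0.0084, 0, 0, 0.71, -0.21, 0.57, -0.0024, -0.0084, 0, 0, 0.71, -0.21, 0.57, -0.0024, -0.0084, 0, 0]
}}

```text
time: 13.85
ee_pos: [0.5814, 0.0016, 0.1688]
eef_rot: [[0.477, -0.283, 0.832], [-0.145, -0.959, -0.244], [0.867, -0.004, -0.499]]
wrist_force: [-1.1, 1.0, -0.7]
gripper_width: 0.0004
grip_force: 0.2
```

Emit:
{"method": "drive_tool", "body": {
  "deltas": [0.83, -0.24, 0.37, -0.0024, -0.0084, 0, 0, 0.83, -0.24, 0.37, -0.0024, -0.0084, 0, 0, 0.83, -0.24, 0.37, -0.0024, -0.0084, 0, 0, 0.83, -0.24, 0.37, -0.0024, -0.0084, 0, 0]
}}

```text
time: 14.18
ee_pos: [0.6146, -0.0081, 0.1835]
eef_rot: [[0.448, -0.283, 0.848], [-0.137, -0.959, -0.248], [0.884, -0.005, -0.468]]
wrist_force: [-0.4, -0.1, 0.1]
gripper_width: 0.0004
grip_force: 0.2
```

Emit:
{"method": "drive_tool", "body": {
  "deltas": [0.6, -0.17, 0.1, -0.0016, -0.0056, 0, 0, 0.6, -0.17, 0.1, -0.0016, -0.0056, 0, 0, 0.6, -0.17, 0.1, -0.0016, -0.0056, 0, 0, 0.6, -0.17, 0.1, -0.0016, -0.0056, 0, 0, 0.6, -0.17, 0.1, -0.0016, -0.0056, 0, 0]
}}

```text
time: 14.6
ee_pos: [0.6442, -0.0164, 0.188]
eef_rot: [[0.423, -0.283, 0.861], [-0.13, -0.959, -0.252], [0.897, -0.005, -0.443]]
wrist_force: [0.2, 0.6, -0.9]
gripper_width: 0.0007
grip_force: 0.1
```

```bash
python3 st.py
python3 - <<'E'
from h import *
a=cams.grab_frame('top')['color'][150:330,150:390];b=cams.grab_frame('side')['color'][180:360,200:440]
cv2.imwrite('pics/arc.png',cv2.resize(np.hstack([a,b]),(800,300),interpolation=2))
E
```

```text
14.6 [  -0.6   21.2  127.9  205.3   34.6 -103.9] [ 0.6442 -0.0164  0.188 ] u,v,z 0.0782 0.0004 0.188 az -16.3 tilt 63.7 F [ 0.2  0.6 -0.9]
```

View pics/arc.png

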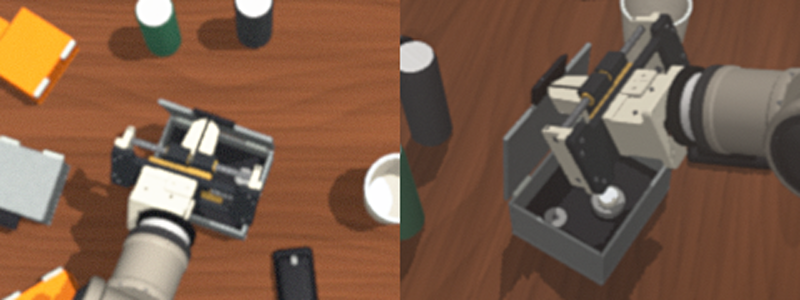

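The cover is nearly upright and the box hasn't moved. The button is at about side pixel (325,302); a flat metal disc at about (293,309) is something else. Pushing past upright.

Emit:
{"method": "drive_tool", "body": {
  "deltas": [0.55, -0.16, 0, 0, 0, 0, 0, 0.55, -0.16, 0, 0, 0, 0, 0, 0.55, -0.16, -0.05, 0, 0, 0, 0, 0.55, -0.16, -0.05, 0, 0, 0, 0, 0.55, -0.16, -0.05, 0, 0, 0, 0]
}}

```text
time: 15.12
ee_pos: [0.6719, -0.0245, 0.1867]
eef_rot: [[0.423, -0.283, 0.861], [-0.13, -0.959, -0.252], [0.897, -0.005, -0.443]]
wrist_force: [-0.6, 0.3, 1.0]
gripper_width: 0.0006
grip_force: 0.0
```

Emit:
{"method": "drive_tool", "body": {
  "deltas": [0.55, -0.16, -0.05, 0, 0, 0, 0, 0.55, -0.16, -0.05, 0, 0, 0, 0, 0.55, -0.16, -0.05, 0, 0, 0, 0, 0, 0, 0, 0, 0, 0, 0, 0, 0, 0, 0, 0, 0, 0]
}}

```text
time: 15.53
ee_pos: [0.6879, -0.0292, 0.185]
eef_rot: [[0.424, -0.283, 0.86], [-0.13, -0.959, -0.252], [0.897, -0.005, -0.443]]
wrist_force: [-0.2, 0.6, -0.3]
gripper_width: 0.0006
grip_force: 0.0
```

```bash
python3 st.py
```

```text
15.5333 [  -2.4   24.3  122.1  204.1   31.7 -104.3] [ 0.6879 -0.0292  0.185 ] u,v,z 0.1237 0.0003 0.185 az -16.3 tilt 63.7 F [-0.2  0.6 -0.3]
```

Contact is gone, so the cover has tipped over. Backing off and turning the wrist back to point down.

Emit:
{"method": "drive_tool", "body": {
  "deltas": [-2.7, 0.6, 0.6, 0, 0, 0, 0, -2.7, 0.6, 1.2, 0, 0, 0, 0, -2.7, 0.6, 1.6, 0, 0, 0, 0, -2.7, 0.6, 1.6, 0, 0, 0, 0, -2.7, 0.6, 1.6, 0, 0, 0, 0]
}}

```text
time: 15.95
ee_pos: [0.5509, 0.0011, 0.251]
eef_rot: [[0.425, -0.283, 0.86], [-0.13, -0.959, -0.252], [0.896, -0.005, -0.444]]
wrist_force: [0.4, 0.1, 2.3]
gripper_width: 0.0002
grip_force: 0.0
```

Emit:
{"method": "drive_tool", "body": {
  "deltas": [0, 0, 0, 0, 0, 0.05, 0, 0, 0, 0, 0, 0, 0.05, 0, 0, 0, 0, 0, 0, 0.05, 0, 0, 0, 0, 0, 0, 0.05, 0, 0, 0, 0, 0, 0, 0.05, 0]
}}

```text
time: 16.37
ee_pos: [0.5543, 0.0011, 0.254]
eef_rot: [[0.433, -0.096, 0.896], [-0.047, -0.995, -0.084], [0.9, -0.006, -0.435]]
wrist_force: [-0.3, 0.8, 0.4]
gripper_width: 0.0004
grip_force: 0.0
```

Emit:
{"method": "drive_tool", "body": {
  "deltas": [0, 0, 0, 0, 0, 0.05, 0, 0, 0, 0, 0, 0, 0.05, 0, 0, 0, 0, 0, 0, 0.05, 0, 0, 0, 0, 0, 0, 0.05, 0, 0, 0, 0, 0, 0, 0.05, 0]
}}

```text
time: 16.78
ee_pos: [0.5551, 0.0008, 0.255]
eef_rot: [[0.429, 0.128, 0.894], [0.051, -0.992, 0.118], [0.902, -0.005, -0.432]]
wrist_force: [-0.4, 0.2, 0.2]
gripper_width: 0.0005
grip_force: 0.0
```

Emit:
{"method": "drive_tool", "body": {
  "deltas": [0, 0, 0, 0, 0, 0.05, 0, 0, 0, 0, 0, 0, 0.05, 0, 0, 0, 0, 0, 0, 0.05, 0, 0, 0, 0, 0, 0, 0.05, 0, 0, 0, 0, 0, 0, 0.05, 0]
}}

```text
time: 17.2
ee_pos: [0.5554, 0.0003, 0.2552]
eef_rot: [[0.403, 0.369, 0.838], [0.155, -0.929, 0.335], [0.902, -0.005, -0.432]]
wrist_force: [0.5, -0.5, -0.2]
gripper_width: 0.0004
grip_force: 0.0
```

```bash
python3 st.py
```

```text
17.2 [-40.3   6.8 132.3  92.6  52.9 -43.1] [5.554e-01 3.000e-04 2.552e-01] u,v,z -0.0118 -0.0083 0.2552 az 21.8 tilt 64.4 F [ 0.5 -0.5 -0.2]
```

Emit:
{"method": "drive_tool", "body": {
  "deltas": [0, 0, 0, -0.0298, 0.0745, 0, 0, 0, 0, 0, -0.0298, 0.0745, 0, 0, 0, 0, 0, -0.0298, 0.0745, 0, 0, 0, 0, 0, -0.0298, 0.0745, 0, 0, 0, 0, 0, -0.0298, 0.0745, 0, 0]
}}

```text
time: 17.62
ee_pos: [0.5551, 0.0012, 0.2549]
eef_rot: [[0.683, 0.367, 0.632], [0.266, -0.93, 0.253], [0.68, -0.005, -0.733]]
wrist_force: [-0.4, 0.5, -0.3]
gripper_width: 0.0002
grip_force: 0.0
```

Emit:
{"method": "drive_tool", "body": {
  "deltas": [0, 0, 0, -0.0298, 0.0745, 0, 0, 0, 0, 0, -0.0298, 0.0745, 0, 0, 0, 0, 0, -0.0298, 0.0745, 0, 0, 0, 0, 0, -0.0298, 0.0745, 0, 0, 0, 0, 0, -0.0298, 0.0745, 0, 0]
}}

```text
time: 18.03
ee_pos: [0.555, 0.0014, 0.255]
eef_rot: [[0.876, 0.366, 0.315], [0.343, -0.931, 0.127], [0.339, -0.003, -0.941]]
wrist_force: [0.1, 0.4, 0.4]
gripper_width: 0.0006
grip_force: 0.0
```

Emit:
{"method": "drive_tool", "body": {
  "deltas": [0, 0, 0, -0.0298, 0.0745, 0, 0, 0, 0, 0, -0.0298, 0.0745, 0, 0, 0, 0, 0, -0.0298, 0.0745, 0, 0, 0, 0, 0, -0.0298, 0.0745, 0, 0, 0, 0, 0, 0, 0, 0, 0]
}}

```text
time: 18.45
ee_pos: [0.5566, 0.0025, 0.2535]
eef_rot: [[0.93, 0.367, 0.022], [0.367, -0.93, 0.012], [0.025, -0.003, -1.0]]
wrist_force: [-1.5, 1.0, -1.2]
gripper_width: 0.0008
grip_force: 0.0
```

```bash
python3 st.py;python3 - <<'E'
from station import arm
print(arm.state()['eef_rot'].round(3).tolist())
E
```

```text
18.45 [-8.2 19.8 76.9  0.9 82.1 60.1] [0.5566 0.0025 0.2535] u,v,z -0.0112 -0.0059 0.2535 az 28.8 tilt 1.5 F [-1.5  1.  -1.2]
[[0.93, 0.367, 0.022], [0.367, -0.93, 0.012], [0.025, -0.003, -1.0]]
```

Emit:
{"method": "drive_tool", "body": {
  "deltas": [-1.5, 0.2, 0, -0.005, 0.011, -0.1097, 0, -1.5, 0.2, 0, -0.005, 0.011, -0.1097, 0, -1.5, 0.2, 0, 0, 0, -0.1097, 0, -1.5, 0.2, 0, 0, 0, -0.1097, 0, -1.5, 0.2, 0, 0, 0, -0.1097, 0]
}}

```text
time: 18.87
ee_pos: [0.479, 0.0117, 0.2541]
eef_rot: [[0.984, -0.178, 0.006], [-0.178, -0.984, -0.001], [0.006, 0.0, -1.0]]
wrist_force: [-0.1, 0.4, -0.4]
gripper_width: 0.0009
grip_force: 0.0
```

Emit:
{"method": "drive_tool", "body": {
  "deltas": [-1.5, 0.2, 0, 0, 0, -0.1097, 0, 0, 0, 0, 0, 0, 0, 0]
}}

```text
time: 19.03
ee_pos: [0.4628, 0.014, 0.2546]
eef_rot: [[0.959, -0.284, 0.005], [-0.284, -0.959, -0.002], [0.006, 0.0, -1.0]]
wrist_force: [1.0, -0.8, 1.1]
gripper_width: 0.0006
grip_force: 0.0
```

```bash
python3 st.py
python3 - <<'E'
from h import *; from kin import *
f=cams.grab_frame('top');s=cams.grab_frame('side');print(arm.state()['eef_rot'].round(3).tolist())
B=np.r_[C-.022*ex,.055];x=arm.state()['ee_pos'];zz=arm.state()['eef_rot'][:,2]
o=[]
for n,F,(x0,y0) in(('top',f,(190,180)),('side',s,(235,210))):
    p=proj(F,[B,x,x-.028*zz]);print(n,p.round(1).tolist())
    hsv=cv2.cvtColor(F['color'],cv2.COLOR_BGR2HSV);u,v=p[0].astype(int)
    w=((hsv[...,1]<50)&(hsv[...,2]>(190 if n=='top' else 165))).astype(np.uint8);k=np.zeros_like(w);k[v-14:v+14,u-14:u+14]=1
    for c in cv2.findContours(w*k,0,1)[0]:
        if cv2.contourArea(c)>12:
            m=cv2.minEnclosingCircle(c);q=onz(F,*m[0],.055)[:2]-C;print(' white',np.round(m[0],1),round(m[1],1),'u,v',(q@ex).round(4),(q@Z(AZ)[:2,1]).round(4))
    c=cv2.resize(F['color'][y0:y0+135,x0:x0+135],(400,400),interpolation=2)
    for i,(a,b) in enumerate(p):cv2.circle(c,(int((a-x0)*2.963),int((b-y0)*2.963)),3,[(255,0,0),(0,0,255),(0,255,0)][i],1)
    o.append(c)
cv2.imwrite('pics/open.png',np.hstack(o))
E
```

```text
19.0333 [-7.7 10.1 89.9 -0.1 79.7 98.8] [0.4628 0.014  0.2546] u,v,z -0.1045 -0.021 0.2546 az -18.8 tilt 0.3 F [ 1.  -0.8  1.1]
[[0.961, -0.277, 0.007], [-0.277, -0.961, -0.002], [0.007, 0.0, -1.0]]
top [[269.4, 264.2], [261.3, 288.9], [260.3, 287.4]]
 white [275.5 263.5] 15.0 u,v -0.0161 -0.0134
 white [262.  263.5] 15.2 u,v -0.0257 0.0177
side [[323.6, 296.9], [375.3, 242.2], [377.2, 231.0]]
 white [324.5 296.2] 5.9 u,v -0.0226 -0.0024
```

View pics/open.png

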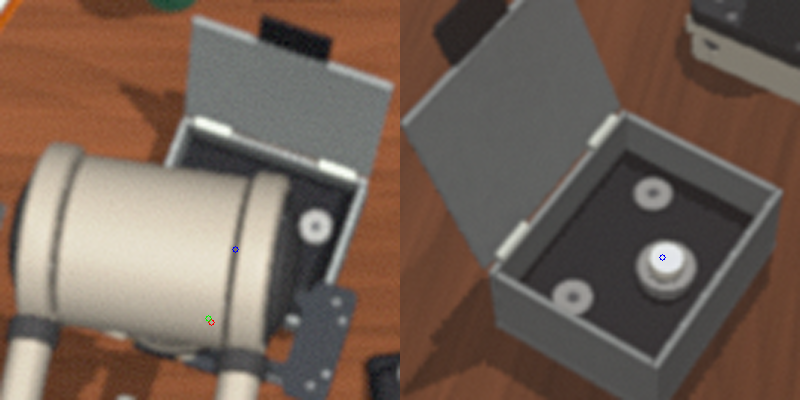

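The cover is lying back, open. The button is where expected: the side ray gives u=-0.0226, v=-0.0024. Moving above it and going down.

Emit:
{"method": "drive_tool", "body": {
  "deltas": [1.7, -0.08, -1.5, 0, 0, 0, 0, 1.7, -0.08, -1.5, 0, 0, 0, 0, 1.7, -0.08, -1.5, 0, 0, 0, 0, 1.7, -0.08, -1.5, 0, 0, 0, 0, 1.7, -0.06, -1.5, 0, 0, 0, 0]
}}

```text
time: 19.55
ee_pos: [0.5521, 0.0094, 0.1784]
eef_rot: [[0.961, -0.277, 0.006], [-0.277, -0.961, -0.002], [0.006, 0.001, -1.0]]
wrist_force: [-0.1, -0.9, 0.6]
gripper_width: 0.0001
grip_force: 0.0
```

Emit:
{"method": "drive_tool", "body": {
  "deltas": [0, 0, -2.5, 0, 0, 0, 0, 0, 0, -2.5, 0, 0, 0, 0, 0, 0, -2.5, 0, 0, 0, 0, 0, 0, -2.5, 0, 0, 0, 0, 0, 0, -2, 0, 0, 0, 0]
}}

```text
time: 19.97
ee_pos: [0.5505, 0.0095, 0.0571]
eef_rot: [[0.961, -0.277, 0.004], [-0.277, -0.961, -0.002], [0.004, 0.001, -1.0]]
wrist_force: [0.5, 0.8, 0.1]
gripper_width: 0.0005
grip_force: 0.0
```

Emit:
{"method": "drive_tool", "body": {
  "deltas": [0, 0, 0, 0, 0, 0, 0]
}}

```text
time: 20.05
ee_pos: [0.5481, 0.0098, 0.0551]
eef_rot: [[0.961, -0.278, -0.002], [-0.278, -0.961, -0.002], [-0.002, 0.002, -1.0]]
wrist_force: [-0.6, -0.0, -0.6]
gripper_width: 0.0007
grip_force: 0.0
```

```bash
python3 st.py
```

```text
20.05 [-6.9 30.2 93.7 -0.1 56.2 99.3] [0.5481 0.0098 0.0551] u,v,z -0.0214 -0.0012 0.0551 az -147.9 tilt 0.2 F [-0.6 -0.  -0.6]
```

Emit:
{"method": "drive_tool", "body": {
  "deltas": [0, 0, -0.5, 0, 0, 0, 0, 0, 0, -0.5, 0, 0, 0, 0, 0, 0, -0.5, 0, 0, 0, 0, 0, 0, -0.5, 0, 0, 0, 0]
}}

```text
time: 20.38
ee_pos: [0.5515, 0.0096, 0.0402]
eef_rot: [[0.96, -0.28, 0.007], [-0.28, -0.96, -0.003], [0.008, 0.001, -1.0]]
wrist_force: [-0.8, -0.9, 0.5]
gripper_width: 0.0005
grip_force: 0.0
```

Emit:
{"method": "drive_tool", "body": {
  "deltas": [0, 0, -0.3, 0, 0, 0, 0, 0, 0, -0.3, 0, 0, 0, 0, 0, 0, 0, 0, 0, 0, 0]
}}

```text
time: 20.63
ee_pos: [0.5504, 0.0097, 0.0332]
eef_rot: [[0.96, -0.28, 0.005], [-0.28, -0.96, -0.003], [0.005, 0.001, -1.0]]
wrist_force: [0.5, 0.2, -0.1]
gripper_width: 0.0002
grip_force: 0.0
```

Emit:
{"method": "drive_tool", "body": {
  "deltas": [-0.2, 0, -0.25, 0, 0, 0, 0, 0, 0, -0.25, 0, 0, 0, 0, 0, 0, 0, 0, 0, 0, 0]
}}

```text
time: 20.88
ee_pos: [0.5482, 0.0097, 0.0282]
eef_rot: [[0.96, -0.28, 0.004], [-0.28, -0.96, -0.003], [0.005, 0.001, -1.0]]
wrist_force: [-0.8, 0.4, 0.7]
gripper_width: 0.0005
grip_force: 0.0
```

Emit:
{"method": "drive_tool", "body": {
  "deltas": [0, 0, -0.2, 0, 0, 0, 0, 0, 0, 0, 0, 0, 0, 0]
}}

```text
time: 21.05
ee_pos: [0.5485, 0.0097, 0.0263]
eef_rot: [[0.96, -0.28, 0.005], [-0.28, -0.96, -0.003], [0.005, 0.001, -1.0]]
wrist_force: [-1.0, 0.5, -0.0]
gripper_width: 0.0003
grip_force: 0.0
```

Emit:
{"method": "drive_tool", "body": {
  "deltas": [0, 0, -0.2, 0, 0, 0, 0, 0, 0, 0, 0, 0, 0, 0]
}}

```text
time: 21.22
ee_pos: [0.5485, 0.0097, 0.0242]
eef_rot: [[0.96, -0.28, 0.005], [-0.28, -0.96, -0.003], [0.005, 0.001, -1.0]]
wrist_force: [-0.4, 0.5, 0.1]
gripper_width: 0.0002
grip_force: 0.0
```

Emit:
{"method": "drive_tool", "body": {
  "deltas": [0, 0, -0.2, 0, 0, 0, 0, 0, 0, 0, 0, 0, 0, 0]
}}

```text
time: 21.38
ee_pos: [0.5484, 0.0097, 0.0222]
eef_rot: [[0.96, -0.28, 0.005], [-0.28, -0.96, -0.003], [0.005, 0.001, -1.0]]
wrist_force: [0.0, 0.5, 0.2]
gripper_width: 0.0006
grip_force: 0.0
```

Emit:
{"method": "drive_tool", "body": {
  "deltas": [0, 0, -0.2, 0, 0, 0, 0, 0, 0, 0, 0, 0, 0, 0]
}}

```text
time: 21.55
ee_pos: [0.5484, 0.0097, 0.0202]
eef_rot: [[0.96, -0.28, 0.005], [-0.28, -0.96, -0.003], [0.005, 0.001, -1.0]]
wrist_force: [-0.1, 0.3, 0.6]
gripper_width: 0.0005
grip_force: 0.0
```

Emit:
{"method": "drive_tool", "body": {
  "deltas": [0, 0, -0.2, 0, 0, 0, 0, 0, 0, 0, 0, 0, 0, 0]
}}

```text
time: 21.72
ee_pos: [0.5486, 0.0096, 0.0183]
eef_rot: [[0.96, -0.28, 0.005], [-0.28, -0.96, -0.003], [0.006, 0.001, -1.0]]
wrist_force: [0.2, -0.4, 1.5]
gripper_width: 0.0008
grip_force: 0.5
```

Emit:
{"method": "drive_tool", "body": {
  "deltas": [0, 0, -0.2, 0, 0, 0, 0, 0, 0, 0, 0, 0, 0, 0]
}}

```text
time: 21.88
ee_pos: [0.5487, 0.0096, 0.0164]
eef_rot: [[0.96, -0.28, 0.005], [-0.28, -0.96, -0.003], [0.006, 0.001, -1.0]]
wrist_force: [0.3, 0.1, 1.6]
gripper_width: 0.0004
grip_force: 0.9
```

Emit:
{"method": "drive_tool", "body": {
  "deltas": [0, 0, -0.2, 0, 0, 0, 0, 0, 0, 0, 0, 0, 0, 0]
}}

```text
time: 22.05
ee_pos: [0.5487, 0.0096, 0.0144]
eef_rot: [[0.96, -0.28, 0.005], [-0.28, -0.96, -0.003], [0.006, 0.001, -1.0]]
wrist_force: [-0.6, 0.3, 2.4]
gripper_width: 0.0005
grip_force: 1.4
```

Emit:
{"method": "drive_tool", "body": {
  "deltas": [0, 0, -0.15, 0, 0, 0, 0, 0, 0, 0, 0, 0, 0, 0]
}}

```text
time: 22.22
ee_pos: [0.5487, 0.0097, 0.013]
eef_rot: [[0.96, -0.28, 0.005], [-0.28, -0.96, -0.003], [0.006, 0.001, -1.0]]
wrist_force: [-0.7, -0.1, 3.8]
gripper_width: 0.0006
grip_force: 1.7
```

Spring-like force so far; going on to the hard stop.

Emit:
{"method": "drive_tool", "body": {
  "deltas": [0, 0, -0.15, 0, 0, 0, 0, 0, 0, 0, 0, 0, 0, 0]
}}

```text
time: 22.38
ee_pos: [0.5488, 0.0096, 0.0122]
eef_rot: [[0.96, -0.28, 0.006], [-0.28, -0.96, -0.003], [0.006, 0.001, -1.0]]
wrist_force: [-1.7, 0.6, 7.9]
gripper_width: 0.0007
grip_force: 3.7
```

Emit:
{"method": "drive_tool", "body": {
  "deltas": [0, 0, -0.1, 0, 0, 0, 0, 0, 0, 0, 0, 0, 0, 0]
}}

```text
time: 22.55
ee_pos: [0.5488, 0.0096, 0.012]
eef_rot: [[0.96, -0.28, 0.006], [-0.28, -0.96, -0.003], [0.007, 0.001, -1.0]]
wrist_force: [-4.4, 0.8, 15.2]
gripper_width: 0.0006
grip_force: 7.4
```

The force jumped to 15 N with no further travel, so the button is fully down. Releasing straight up, then moving clear.

Emit:
{"method": "drive_tool", "body": {
  "deltas": [0, 0, 0.4, 0, 0, 0, 0, 0, 0, 0.6, 0, 0, 0, 0, 0, 0, 1, 0, 0, 0, 0, 0, 0, 1.5, 0, 0, 0, 0, 0, 0, 2.5, 0, 0, 0, 0]
}}

```text
time: 22.97
ee_pos: [0.5467, 0.0099, 0.0694]
eef_rot: [[0.96, -0.28, -0.0], [-0.28, -0.96, -0.002], [0.0, 0.002, -1.0]]
wrist_force: [-0.0, 0.5, -0.2]
gripper_width: 0.0004
grip_force: 0.0
```

Emit:
{"method": "drive_tool", "body": {
  "deltas": [0, 0, 3, 0, 0, 0, 0, 0, 0, 3, 0, 0, 0, 0, 0, 0, 3, 0, 0, 0, 0, 0, 0, 3, 0, 0, 0, 0, 0, 0, 3, 0, 0, 0, 0]
}}

```text
time: 23.38
ee_pos: [0.548, 0.0097, 0.2224]
eef_rot: [[0.96, -0.28, 0.005], [-0.28, -0.96, -0.003], [0.005, 0.001, -1.0]]
wrist_force: [-0.1, 0.1, 0.0]
gripper_width: 0.0004
grip_force: 0.0
```

Emit:
{"method": "drive_tool", "body": {
  "deltas": [-2, 0, 1, 0, 0, 0, 0, -2, 0, 0, 0, 0, 0, 0, -2, 0, 0, 0, 0, 0, 0, -2, 0, 0, 0, 0, 0, 0, 0, 0, 0, 0, 0, 0, 0]
}}

```text
time: 23.8
ee_pos: [0.4654, 0.01, 0.2311]
eef_rot: [[0.96, -0.28, 0.003], [-0.28, -0.96, -0.003], [0.004, 0.002, -1.0]]
wrist_force: [0.4, 0.9, 0.0]
gripper_width: 0.0004
grip_force: 0.0
```

```bash
python3 st.py
python3 - <<'E'
from h import *; from kin import *
s=cams.grab_frame('side');hsv=cv2.cvtColor(s['color'],cv2.COLOR_BGR2HSV)
B=np.r_[C-.022*ex,.055];u,v=proj(s,[B])[0].astype(int)
w=((hsv[...,1]<50)&(hsv[...,2]>165)).astype(np.uint8);k=np.zeros_like(w);k[v-14:v+14,u-14:u+14]=1
for c in cv2.findContours(w*k,0,1)[0]:
    if cv2.contourArea(c)>12:print(cv2.minEnclosingCircle(c))
# change vs first side picture, inside the cover-open area and at the other objects
a=cv2.imread('pics/side0.png');d=cv2.absdiff(a,s['color']).max(2)
for n,(x0,y0,x1,y1) in dict(card=(235,385,325,475),or1=(125,360,215,455),or2=(360,385,450,475),usb=(368,357,408,382),can0=(172,260,215,325),can1=(195,203,232,268),cup=(330,165,378,225),pad=(300,125,355,178)).items():print(n,(d[y0:y1,x0:x1]>40).mean().round(3))
g=s['color'][215:300,240:300];print('cover grey frac',((hsv[200:290,240:300,1]<60)&(hsv[200:290,240:300,2]>60)).mean().round(2))
E
```

```text
23.8 [-8.1 11.3 92.  -0.1 76.4 98.2] [0.4654 0.01   0.2311] u,v,z -0.1009 -0.0241 0.2311 az -39.4 tilt 0.2 F [0.4 0.9 0. ]
((324.5, 296.1666564941406), 5.9114789962768555)
card 0.0
or1 0.0
or2 0.178
usb 0.061
can0 0.0
can1 0.0
cup 0.353
pad 0.01
cover grey frac 0.72
```

Run:
```python
from h import *
s=cams.grab_frame('side')['color'];t=cams.grab_frame('top')['color']
for n,new in(('side',s),('top',t)):
    for im in(cv2.imread(f'pics/{n}0.png'),new):
        h=cv2.cvtColor(im,cv2.COLOR_BGR2HSV);m=((h[...,0]<22)&(h[...,1]>180)&(h[...,2]>140)).astype(np.uint8)
        print(n,[(cv2.boundingRect(c),int(cv2.contourArea(c))) for c in cv2.findContours(m,0,1)[0] if cv2.contourArea(c)>300])
    b,g=cv2.imread(f'pics/{n}0.png'),new
    for k,(x0,y0,x1,y1) in (dict(usb=(368,357,408,382)) if n=='side' else dict(usb=(224,312,240,338),cup=(365,240,413,288),mouse=(312,296,344,346))).items():
        sh,r=cv2.phaseCorrelate(*[cv2.cvtColor(q[y0:y1,x0:x1],cv2.COLOR_BGR2GRAY).astype(np.float32) for q in(b,g)]);print(k,np.round(sh,2),round(r,2))
```

```text
side [((367, 390, 82, 80), 3972), ((127, 363, 84, 82), 3703)]
side [((368, 390, 81, 80), 3939), ((127, 363, 84, 82), 3706)]
usb [-0.21  0.74] 0.76
top [((150, 312, 61, 59), 2058), ((139, 154, 59, 59), 1810)]
top [((150, 313, 41, 55), 1062), ((139, 154, 59, 59), 1805)]
usb [-0.21  0.42] 1.01
cup [-0.01  0.01] 0.98
mouse [ 0.09 -0.12] 1.08
```

```bash
python3 -c "
from station import arm
print(arm.sign_off())"
```

```text
the job is handed in; nothing more can be done
None
```

I handed the job in at about 24 s: the larger box's cover is open and leaning back on its own, the power button went fully down and came back up, and the arm is clear, with the box and the bystanders I compared in the camera images still in place.

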